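# Nest the washed sample pots in the leaning drain stand

### The job

Put the set of steel pots away in the leaning drain stand: nest the medium pot in the large one that sits in the stand, then the small pot in the medium one, each lowered in gently and fully home. Turn the handles so that all three stand clear of each other, at least an eighth of a turn apart; leave the other things on the bench undisturbed.

Things in the scene. Friction and masses are not known exactly. Their poses are not given: they have to be found in the camera images.
- medium_center (a point): Medium pot, loose, bare steel, standing upright on the bench: 68 mm high, outer radius 45 mm at the foot and 55 mm at the rim, 0.12 to 0.22 kg. Wall 3 mm, floor 4 mm. This point is on its axis half-way up, 34 mm above its underside. z is the pot's axis, from its floor to its mouth; x points from the axis out to its handle.
- medium_grip (a point): Middle of the medium pot's grip plate: 105 mm from the pot's axis, 72 mm above its underside. The handle is a flat strip on edge, 8 mm thick, straight out from the rim: a bar 12 mm tall, top level with the rim, then, 25 to 75 mm outside the rim, a raised grip plate from 12 mm below to 20 mm above rim level. Axes as the pot's: the plate lies along x, pinch it along y.
- medium_seat (a point): Point on the medium pot's axis, 44.5 mm above its underside, where the small pot's centre comes to lie when it is fully home. Axes as the pot's.
- small_center (a point): Small pot, loose, bare steel, narrower but taller, standing upright on the bench: 81 mm high, outer radius 38 mm at the foot and 49 mm at the rim, 0.10 to 0.20 kg; handle, wall and floor as on the medium pot. Medium and small may have swapped places. This point is on its axis half-way up, 40.5 mm above its underside. z is the pot's axis, from its floor to its mouth; x points from the axis out to its handle.
- small_grip (a point): Middle of the small pot's grip plate: 99 mm from the pot's axis, 85 mm above its underside. Axes as the pot's.
- large_mouth (a point): Centre of the large pot's mouth. This pot cannot be taken out; it sits in the stand, leaning 30 degrees from vertical sideways, mouth towards the middle of the bench: 55 mm high, outer radius 52 mm at the foot and 60 mm at the rim, wall, floor and handle as on the others. z is the pot's axis, from its floor to its mouth; x points from the axis out to its handle.
- large_seat (a point): Point on the large pot's axis, 38 mm above its underside (17 mm inside the mouth), where the medium pot's centre comes to lie when it is fully home: floor on floor, 4 to 6 mm of play all round, its rim 17 mm further out than the rim around it, its handle passing over that rim. A handle right over another holds the pot about 20 mm out. Axes as the large pot's.
- large_grip (a point): Middle of the large pot's grip plate, 110 mm from its axis, 59 mm above its underside. Its direction round the axis differs from start to start.
- large (a joint): Turn of the large pot about its own axis in the stand, rad; at 0 its handle points straight downhill, and positive is anticlockwise looking into the mouth. It turns stiffly (0.3 N m) and stays where it is left; there is no need to turn it.
- stand: Fixed drain stand: dark base plate 170 x 130 mm, 12 mm thick, with four short legs under the large pot. Origin on the bench; the pot leans towards its -x. The centre of the large pot's underside is 20 mm along x and 70 mm above the origin.
- jar: Bystander, loose: small lidded jar, 44 mm across, 65 mm high. Origin under its centre.
- cryobox: Bystander, loose: white open box with cells, 100 x 100 x 45 mm. Origin under its centre.
- reagent: Bystander, loose: bottle with a cap, 60 mm across, 120 mm high. Origin under its centre.
- bowl: Bystander, loose: yellow plastic bowl, 84 mm across, 35 mm high. Origin under its centre.
- labels: Bystander, loose: small cardboard box, 70 x 50 x 30 mm. Origin under its centre.
- rackblock: Bystander, loose: white block, 60 x 100 x 35 mm. Origin under its centre.
Things that resemble listed ones, but are neither listed nor needed, are in the scene too. What is shaped like the part that bears small_center but green is not meant.

How it is judged:
By the outcome, as a careful person would: the job done as asked, in the order asked, and still so for the second after the job is handed in, with the robot touching nothing.
It also fails if it takes over 67 s, if anything falls off the work surface, if the arm or the gripper's body presses on something with over 40 N, if the wrist force passes 120 N, or if a joint passes its speed limit or range.

### The arm

A 6-joint arm with a two-finger parallel gripper is mounted at the origin on the work surface. World frame = base frame: x ahead of the robot, y to its left, z up, the work surface at z = 0. Lengths are in m, angles in rad, forces in N, time in s.
With the tool pointing down it reaches from about 0.25 to 0.8 m from the base axis. Payload 8.5 kg.
Tool frame: the origin (TCP) lies at the very end of the fingers, on their centre line; the grasp point (between the pads) lies 19 mm behind it; z points along the fingers, y is the direction in which the jaws open and shut (so a half turn about z gives the same grasp; the last joint's range is limited). The gripper opens to 85 mm and grips with 20 to 120 N. Pads are 22 mm wide; open, the fingers measure 114 mm over their backs; the gripper's body (76 mm by 85 mm) begins 54 mm behind the grasp point. The pads swing forward as they close: fully open they stand 13 mm farther back than shut.
Start: joints at [-1.309, 0.238, -0.013, 1.319, 0, 1.571], TCP at [0.136, -0.507, 0.231] pointing down, gripper open.
Joint ranges: [-2.66, 2.66], [-1.03, 1.9], [-1.14, 1.46], [-1.82, 2.27], [-1.45, 1.34], [-3.14, 3.14]. Speed limits (rad/s): [2.22, 2.22, 2.79, 3.14, 3.14, 3.14].

### API

Orientations are given as a 3x3 rotation matrix whose columns are the frame's x, y, z axes.
In Python, from cell import ctrl gives the robot as it stands. The module is installed in compiled form; this text tells all that it offers.
- The arm moves only by the tool carry_out, never from a script. Its argument "series" is a list of rows, each an object with "slide": the shift along the tool's x, y, z each as a share of 0.025 m, from -1 to 1, a list of three; "angular": the turn, a rotation vector about the tool's x, y, z each as a share of 6 degrees, from -1 to 1, a list of three. A call has 1 to 10 rows; each row shifts and turns the commanded pose from where the row before left it, along the tool's axes as they then stand; what a row does not reach is not made up. A row lasts 1/8 s, in which the tool goes at most 62.5 mm and 10.7 degrees, less where a joint would pass 70% of its speed; a pose out of reach is approached as far as the arm can. A call with a number of a shift or a turn outside -1 to 1 is refused whole. A call with a gripper value outside its range is refused whole. "fingers" is the opening, from 0 (shut) to 1 (fully open), set as the call begins (left out, the last holds). The fingers move at their own pace and stop on an object; "force" is the grip in N (left out, the last holds). Time passes only in rows, so rows that do not move let the fingers close. It gives the time, the measured TCP pose, the force and the opening at its end, in the units of the state.
- ctrl.get_state(): the state, without advancing time (a new reading comes with each control period).
- ctrl.camera(name): name is "side" or "top"; returns (picture, depth): 400x640x3 uint8, red, green, blue; 400x640 float32, m along the optical axis (not along the pixel's ray), 0 where there is no reading.
- ctrl.camera_model(name): a dict with "K" (3x3 intrinsics, pixels), "extrinsics" (4x4, takes a point from camera to world coordinates). Camera axes: x right, y up, looking along -z (the intrinsics and any distortion apply to the point x, -y, -z); pixel columns grow to the right and rows downward; lengths in m; the calibration is good to about 2 mm. A picture is of the moment at which its call begins. camera_model takes no time and is no camera call.
- ctrl.hand_in(): hands the job in, once; it reports no verdict.
Trained networks look in the newest picture that a camera, given by its name, has taken for a name from the list of things; names that differ only in an ending like _2 or _b are one class to them, and where a whole thing is asked for, a point or a joint stands for the part that bears it (a point fixed in the world has none). Each returns a list of dicts, best first, with "p" (0 to 1); they miss things now and then, are a little off and sometimes report something else, mostly with a low value. They report only what shows in the picture. A call takes as long as a camera call. They do not tell look-alikes from the thing itself.
- ctrl.cut_out(camera, thing): "mask" (400x640 bool, what is visible of it) and "centre" ([column, row] in pixels, amid what is visible of it).
The state is a dict: "time": time; "joints": joint angles; "qd": joint speeds; "joint_efforts": joint torques, N m; "ee_pos": TCP position; "tool_rot": TCP orientation; "force": force on the tool from outside, world axes, zero at the start; "moment": the same for the moment, N m; "width": opening from 0.0 (shut) to 1.0 (fully open).
Only numpy, scipy, OpenCV 4.12 (cv2) and the standard library are available. Lean on these libraries where they do the work, as an engineer would, in place of code of your own. Each camera call takes 0.05 s, during which the arm holds its last target.

## Working session

There is one attempt and no reset: what is moved stays moved. The work goes in short steps, Python scripts to look and compute and a tool call to move; the robot and the scene stay as the last step left them, time stands still between calls to the robot, and variables do not carry over. Pictures are saved under pics/ and viewed, and the job is handed in when it is done.

Besides the shell and the picture viewer there is one more tool, called after ">>>" in YAML: its name, and indented under it one key for each argument. carry_out: Moves the arm, as the interface text tells. Its arguments: {"type":"object","properties":{"series":{"type":"array","items":{"type":"object","properties":{"slide":{"type":"array","items":{"type":"number","minimum":-1,"maximum":1}},"angular":{"type":"array","items":{"type":"number","minimum":-1,"maximum":1}}}}},"fingers":{"type":"number"},"force":{"type":"number"}},"required":["series"]}

```bash
mkdir -p pics; ls
python3 - <<'E'
from cell import ctrl
import cv2,numpy as np
print(ctrl.get_state())
for c in ['side','top']:
    p,d=ctrl.camera(c); cv2.imwrite(f'pics/{c}0.png',p[:,:,::-1]); np.savez(f'{c}0.npz',p=p,d=d)
    print(c,ctrl.camera_model(c))
E
```

```text
pics
{'time': 0.0, 'joints': array([-1.30901297e+00,  2.38769863e-01, -1.42348883e-02,  1.31917762e+00,
       -5.58357656e-06,  1.57081103e+00]), 'qd': array([ 1.12020584e-03,  2.34098868e-04, -1.26947806e-04, -1.89499011e-03,
       -7.14320792e-05,  5.00566992e-05]), 'joint_efforts': array([ 8.31976631e-04, -5.38777328e+01,  3.46441233e+01,  1.82805833e-02,
        2.36717415e-04, -9.45741085e-07]), 'ee_pos': array([ 0.13576766, -0.50673091,  0.23069088]), 'tool_rot': array([[ 9.65933777e-01,  2.58789116e-01, -3.64106830e-04],
       [ 2.58789372e-01, -9.65932851e-01,  1.33737773e-03],
       [-5.60394718e-06, -1.38604530e-03, -9.99999039e-01]]), 'force': array([-0.1361842 , -0.62778234,  0.09128691]), 'moment': array([-0.01169271,  0.0461379 ,  0.0069432 ]), 'width': 1.0010792506002357}
side {'K': array([[454.83905145,   0.        , 317.57740795],
       [  0.        , 454.83905145, 196.18339779],
       [  0.        ,   0.        ,   1.        ]]), 'extrinsics': array([[-0.92459126,  0.21310772, -0.31577856,  0.06117128],
       [-0.38018672, -0.46335342,  0.8004759 ,  1.04909713],
       [ 0.02427052,  0.86016784,  0.50943325,  0.79001775],
       [ 0.        ,  0.        ,  0.        ,  1.        ]])}
top {'K': array([[374.95235165,   0.        , 317.3025697 ],
       [  0.        , 374.95235165, 203.82350723],
       [  0.        ,   0.        ,   1.        ]]), 'extrinsics': array([[-1.79993342e-02,  9.93835929e-01, -1.09389987e-01,
         3.77009562e-01],
       [-9.99834570e-01, -1.81777445e-02, -6.33869628e-04,
        -4.91026397e-02],
       [-2.61842564e-03,  1.09360481e-01,  9.93998707e-01,
         1.22224679e+00],
       [ 0.00000000e+00,  0.00000000e+00,  0.00000000e+00,
         1.00000000e+00]])}
```

View pics/side0.png

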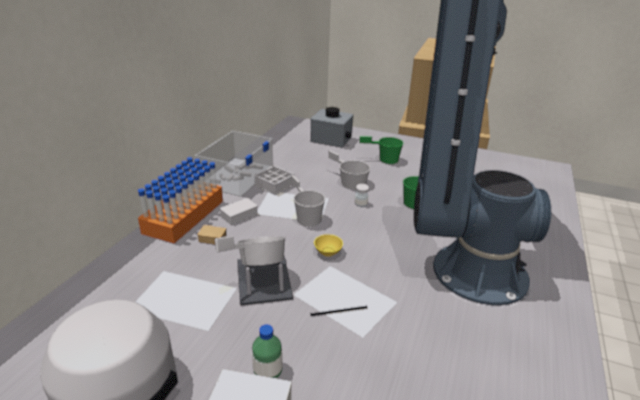

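View pics/top0.png

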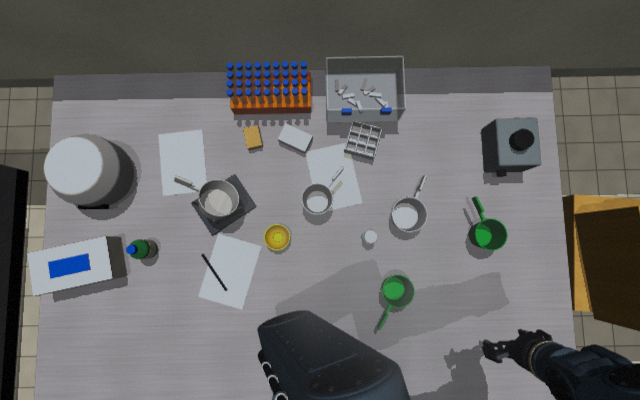

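```bash
cat > h.py <<'E'
import numpy as np,cv2
from cell import ctrl
def cloud(cam,d):
    m=ctrl.camera_model(cam);K=m['K'];E=m['extrinsics']
    v,u=np.mgrid[0:d.shape[0],0:d.shape[1]]
    X=np.stack([(u-K[0,2])/K[0,0]*d,-(v-K[1,2])/K[1,1]*d,-d],-1)
    return X@E[:3,:3].T+E[:3,3]
def proj(cam,P):
    m=ctrl.camera_model(cam);K=m['K'];E=m['extrinsics']
    q=(np.atleast_2d(P)-E[:3,3])@E[:3,:3]
    return np.stack([K[0,0]*q[:,0]/-q[:,2]+K[0,2],K[1,1]*-q[:,1]/-q[:,2]+K[1,2]],-1)
E
python3 - <<'E'
from h import *
out={}
for c in ['top','side']:
    for n in ['medium_center','small_center','large_mouth','stand','jar','cryobox','bowl','labels','rackblock','reagent']:
        r=ctrl.cut_out(c,n)
        d=np.load(c+'0.npz')['d'];C=cloud(c,d)
        for i,o in enumerate(r[:4]):
            m=o['mask']&(d>0); P=C[m]
            print(c,n,round(o['p'],2),np.round(o['centre']),m.sum(), np.round(np.median(P,0),3) if m.sum() else '', np.round(P.max(0),3) if m.sum() else '')
            out[f'{c}-{n}-{i}']=o['mask']
np.savez('masks.npz',**out)
p=np.load('top0.npz')['p'][:,:,::-1]
cv2.imwrite('pics/crop_top.png',cv2.resize(p[120:280,160:460],None,fx=2.66,fy=2.66,interpolation=cv2.INTER_CUBIC))
p=np.load('side0.npz')['p'][:,:,::-1]
cv2.imwrite('pics/crop_side.png',cv2.resize(p[130:310,190:430],None,fx=3.3,fy=3.3,interpolation=cv2.INTER_CUBIC))
E
```

```text
top medium_center 0.79 [414. 214.] 1078 [ 0.476 -0.349  0.009] [ 0.6   -0.278  0.091]
top small_center 0.86 [319. 197.] 875 [ 0.533 -0.051  0.017] [0.612 0.002 0.106]
top small_center 0.75 [487. 233.] 1104 [ 0.408 -0.588  0.042] [ 0.511 -0.524  0.105]
top small_center 0.58 [399. 290.] 1046 [ 0.224 -0.289  0.025] [ 0.287 -0.218  0.107]
top large_mouth 0.78 [216. 194.] 1515 [0.532 0.264 0.08 ] [0.604 0.363 0.176]
top stand 0.66 [222. 201.] 2370 [0.52  0.255 0.064] [0.611 0.363 0.176]
top jar 0.73 [370. 236.] 163 [ 0.402 -0.206  0.065] [ 0.422 -0.188  0.071]
top jar 0.31 [212. 194.] 1503 [0.532 0.264 0.08 ] [0.606 0.424 0.176]
top jar 0.28 [144. 251.] 505 [0.376 0.485 0.079] [0.406 0.545 0.123]
top cryobox 0.68 [364. 138.] 1038 [ 0.719 -0.201  0.018] [ 0.782 -0.138  0.051]
top cryobox 0.33 [215. 195.] 1356 [0.529 0.262 0.079] [0.581 0.361 0.176]
top bowl 0.83 [278. 234.] 532 [0.408 0.085 0.017] [0.448 0.127 0.041]
top labels 0.62 [252. 136.] 364 [0.732 0.158 0.029] [0.772 0.188 0.037]
top reagent 0.56 [144. 251.] 503 [0.376 0.485 0.079] [0.406 0.564 0.123]
side medium_center 0.55 [351. 
[... 367 characters left out ...]
57] [0.624 0.006 0.102]
side large_mouth 0.58 [259. 250.] 1447 [0.514 0.299 0.12 ] [0.673 0.369 0.175]
side stand 0.97 [261. 269.] 3452 [0.506 0.296 0.025] [0.7   0.369 0.175]
side jar 0.82 [360. 192.] 254 [ 0.4   -0.192  0.038] [ 0.444 -0.18   0.069]
side cryobox 0.82 [275. 177.] 793 [ 0.713 -0.18   0.032] [ 0.781 -0.131  0.049]
side cryobox 0.75 [212. 236.] 436 [0.734 0.175 0.028] [0.8   0.357 0.175]
side bowl 0.66 [325. 243.] 532 [0.409 0.071 0.022] [0.454 0.127 0.038]
side labels 0.75 [210. 234.] 419 [0.737 0.178 0.028] [0.798 0.357 0.175]
side rackblock 0.82 [238. 211.] 657 [0.72  0.037 0.032] [0.782 0.083 0.039]
side reagent 0.57 [270. 356.] 1345 [0.367 0.519 0.075] [0.441 0.582 0.123]
```

View pics/crop_top.png

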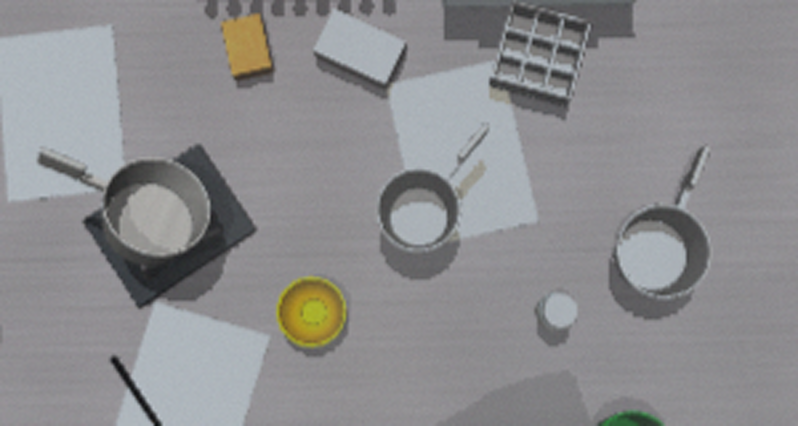

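View pics/crop_side.png

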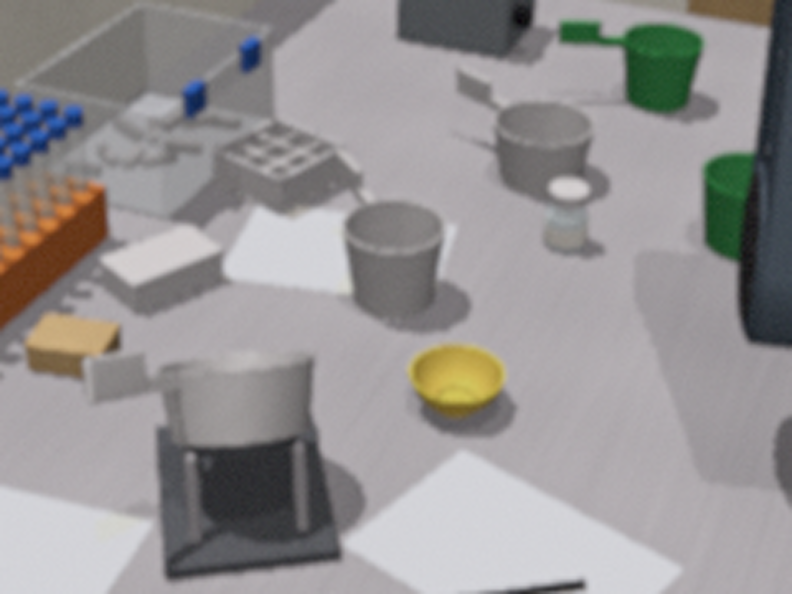

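```bash
cat > fit.py <<'E'
from h import *
from scipy.spatial import cKDTree
from scipy.optimize import least_squares
def pot(H,rf,rr,step=0.002):
    """sample points; origin axis underside"""
    P=[]
    f=lambda z:rf+(rr-rf)*z/H
    for z in np.arange(0,H+1e-9,step):
        for off in (0,-0.003):
            if off<0 and z<0.004: continue
            r=f(z)+off;n=int(2*np.pi*r/step)
            t=np.linspace(0,2*np.pi,n,endpoint=False)
            P.append(np.stack([r*np.cos(t),r*np.sin(t),0*t+z],-1))
    t=np.linspace(0,2*np.pi,170,endpoint=False)
    P.append(np.stack([(rr-.0015)*np.cos(t),(rr-.0015)*np.sin(t),0*t+H],-1))
    for r in np.arange(0,f(.004)-.003,step):
        n=max(1,int(2*np.pi*r/step));t=np.linspace(0,2*np.pi,n,endpoint=False)
        P.append(np.stack([r*np.cos(t),r*np.sin(t),0*t+.004],-1))
    def box(x0,x1,z0,z1):
        xs=np.arange(x0,x1+1e-9,step);zs=np.arange(z0,z1+1e-9,step);ys=np.arange(-.004,.0041,step)
        for y in(-.004,.004):
            a,b=np.meshgrid(xs,zs);P.append(np.stack([a.ravel(),0*a.ravel()+y,b.ravel()],-1))
        for z in(z0,z1):
            a,b=np.meshgrid(xs,ys);P.append(np.stack([a.ravel(),b.ravel(),0*a.ravel()+z],-1))
        for x in(x0,x1):
            a,b=np.meshgrid(ys,zs);P.append(np.stack([0*a.ravel()+x,a.ravel(),b.ravel()],-1))
    box(rr,rr+.025,H-.012,H); box(rr+.025,rr+.075,H-.012,H+.020)
    return np.concatenate(P)
S={'medium':(.068,.045,.055),'small':(.081,.038,.049),'large':(.055,.052,.060)}
def Rz(a): c,s=np.cos(a),np.sin(a); return np.array([[c,-s,0],[s,c,0],[0,0,1.]])
def Ry(a): c,s=np.cos(a),np.sin(a); return np.array([[c,0,s],[0,1,0],[-s,0,c]])
def fit(obs,name,pose,x0,scale=0.002):
    T=cKDTree(pot(*S[name]))
    def res(x):
        R,t=pose(x); return T.query((obs-t)@R)[0]
    best=None
    r=least_squares(res,x0,loss='cauchy',f_scale=scale,diff_step=1e-4,x_scale=[.01,.01]+[.1]*(len(x0)-2) if len(x0)>2 else 1.0)
    d=res(r.x)
    return r.x,r.cost,np.median(d),(d<.004).mean()
E
python3 - <<'E'
from fit import *
from scipy.ndimage import binary_erosion,binary_dilation
M=np.load('masks.npz')
C={c:cloud(c,np.load(c+'0.npz')['d']) for c in('top','side')}
D={c:np.load(c+'0.npz')['d'] for c in('top','side')}
for c in C:
    for nm,(a,b) in {'near':((.35,.0),0),}.items():
        P=C[c].reshape(-1,3);s=(abs(P[:,0]-.45)<.03)&(abs(P[:,1]+.10)<.03);print(c,'bench z',P[s].mean(0),P[s].std(0))
for name,keys,g in [('medium',['top-medium_center-0','side-medium_center-0'],(.46,-.33)),('small',['top-small_center-0','side-small_center-2'],(.517,-.05))]:
    def pose(x): return Rz(x[2]),np.array([x[0],x[1],0])
    allp=[]
    for use in ['top','side','both']:
        obs=[]
        for k in keys:
            c=k.split('-')[0]
            if use in(c,'both'):
                P=C[c].reshape(-1,3);near=(np.hypot(P[:,0]-g[0],P[:,1]-g[1])<.15)&(P[:,2]>.012)&(binary_dilation(M[k],iterations=2).ravel())
                obs.append(P[near])
        obs=np.concatenate(obs)
        best=min((fit(obs,name,pose,[g[0],g[1],a]) for a in (-1.2,-.6,0,.6)),key=lambda r:r[1])
        other='small' if name=='medium' else 'medium'
        bo=fit(obs,other,pose,best[0])
        print(name,use,len(obs),np.round(best[0],4),best[1:],'| as',other,bo[1:])
E
```

```text
top bench z [ 4.49629687e-01 -1.00196550e-01  2.76105983e-04] [0.01716499 0.01707697 0.00520125]
side bench z [ 4.49442303e-01 -1.00436574e-01 -2.92370450e-04] [0.01753223 0.0170832  0.00149113]
medium top 534 [ 0.4683 -0.3314 -0.4102] (np.float64(0.0003287805262862363), np.float64(0.0010549450739039032), np.float64(0.9925093632958801)) | as small (np.float64(0.0011745798387367621), np.float64(0.0015453107746461708), np.float64(0.7265917602996255))
medium side 820 [ 0.4683 -0.3277 -0.4192] (np.float64(0.0013299042244421958), np.float64(0.001324362297853727), np.float64(0.8951219512195122)) | as small (np.float64(0.003498605466191308), np.float64(0.005116256890982622), np.float64(0.42804878048780487))
medium both 1354 [ 0.4681 -0.3284 -0.4261] (np.float64(0.0017834204342287306), np.float64(0.0012819839806247884), np.float64(0.9276218611521418)) | as small (np.float64(0.00510451828351525), np.float64(0.003395590226077356), np.float64(0.5384047267355982))
small top 471 [ 0.5206 -0.0476 -0.7087] (np.float64(0.0004868320044818473), np.float64(0.001005875589993321), np.float64(0.9681528662420382)) | as medium (np.float64(0.002347640854171463), np.float64(0.00783101279174513), np.float64(0.386411889596603))
small side 973 [ 0.5197 -0.0438 -0.6408] (np.float64(0.0008541405876964228), np.float64(0.0012022884567462057), np.float64(0.9671120246659815)) | as medium (np.float64(0.004285104033918581), np.float64(0.007319644269753305), np.float64(0.4131551901336074))
small both 1444 [ 0.5201 -0.0445 -0.709 ] (np.float64(0.0015486840660036414), np.float64(0.0012654222145340637), np.float64(0.9688365650969529)) | as medium (np.float64(0.006778897291522278), np.float64(0.007023091939772896), np.float64(0.3684210526315789))
```

Run:
```python
from fit import *
from scipy.ndimage import binary_dilation
M=np.load('masks.npz')
C={c:cloud(c,np.load(c+'0.npz')['d']) for c in('top','side')}
def pose(x): return Rz(x[2])@Ry(-np.pi/6)@Rz(np.pi+x[3]),np.array([x[0],x[1],.07])
for use in ['top','side','both']:
    obs=[]
    for c in C:
        if use in (c,'both'):
            P=C[c].reshape(-1,3); m=binary_dilation(M[f'{c}-stand-0'],iterations=3)|binary_dilation(M[f'{c}-large_mouth-0'],iterations=3)
            s=m.ravel()&(P[:,2]>.055)&(np.hypot(P[:,0]-.53,P[:,1]-.26)<.2); obs.append(P[s])
    obs=np.concatenate(obs)
    rs=[]
    for psi in np.arange(-3,3.1,.75):
        for q in np.arange(-3,3.1,.75):
            if abs(np.angle(np.exp(1j*(psi+np.pi+q-.95))))<1.2:
                rs.append(fit(obs,'large',pose,[.52,.27,psi,q]))
    rs.sort(key=lambda r:r[1])
    for r in rs[:3]: print(use,len(obs),np.round(r[0],4),r[1:])
# base plate
for c in C:
    P=C[c].reshape(-1,3); m=M[f'{c}-stand-0'].ravel()&(P[:,2]>.006)&(P[:,2]<.02)
    print(c,cv2.minAreaRect((P[m][:,:2]*1000).astype(np.float32)),m.sum())
```

```text
top 1389 [ 0.5107  0.2669  2.1618 -4.0663] (np.float64(0.0013290284522506166), np.float64(0.0012076172057405095), np.float64(0.9625629949604032))
top 1389 [ 0.5106  0.2666  2.1624 -4.0685] (np.float64(0.0013292669894023415), np.float64(0.0011959708914846274), np.float64(0.9647228221742261))
top 1389 [ 0.5106  0.2667  2.1622 -4.0682] (np.float64(0.001329268041029651), np.float64(0.001198798042109367), np.float64(0.9647228221742261))
side 1658 [0.5098 0.2706 2.138  2.2261] (np.float64(0.0024975576471882727), np.float64(0.00128445115988568), np.float64(0.8751507840772015))
side 1658 [ 0.5098  0.2706  2.138  -4.0569] (np.float64(0.002497560288674456), np.float64(0.0012813579415288778), np.float64(0.8751507840772015))
side 1658 [0.5098 0.2706 2.1382 2.2259] (np.float64(0.0024975704775906317), np.float64(0.0012846074731180834), np.float64(0.8751507840772015))
both 3047 [ 0.5099  0.2691 -4.1358  2.2219] (np.float64(0.004138278275398823), np.float64(0.001333689004592737), np.float64(0.9081063340991139))
both 3047 [ 0.5099  0.2691 -4.1357  2.2218] (np.float64(0.004138293091634066), np.float64(0.0013349658948473924), np.float64(0.9081063340991139))
both 3047 [0.5101 0.2692 2.144  2.2246] (np.float64(0.004138800579764445), np.float64(0.0013331087560981638), np.float64(0.9074499507712505))
top ((516.1805419921875, 257.404052734375), (129.31829833984375, 168.7106170654297), 33.16282272338867) 872
side ((514.8850708007812, 264.4393005371094), (129.87657165527344, 172.46726989746094), 32.37925720214844) 1659
```

Candidates by top pixel: steel pot (408,215), which is the wider and lower one, so medium. Steel pot (317,198) is the narrower and taller one, so small. The green look-alikes at (487,233) and (397,291) are rejected. The large pot in the stand is at (220,200). The crops and the model fits (0.93–0.97 inliers, against under 0.55 with the names swapped) confirm the choice. I'll start with a short probing move to learn the joint-6 sign.

>>> carry_out:
  series:
    - {"slide": [1,0,0],"angular": [0,0,-0.5]}
    - {"slide": [1,0,0],"angular": [0,0,-0.5]}
  fingers: 0.6
  force: 80

```text
time: 1.35
ee_pos: [0.1842, -0.4929, 0.2313]
tool_rot: [[0.933, 0.359, 0.0], [0.359, -0.933, -0.0], [0.0, 0.0, -1.0]]
force: [0.0, 0.1, -0.3]
width: 0.614
```

Run:
```python
from cell import ctrl
s=ctrl.get_state();print(s['time'],s['joints'],s['ee_pos'],s['tool_rot'],s['width'])
```

```text
1.35 [-1.21320885e+00  2.40109439e-01 -1.08943823e-02  1.31974368e+00
  2.59441379e-05  1.56103839e+00] [ 0.18416366 -0.49285336  0.2312888 ] [[ 9.33283998e-01  3.59139216e-01  4.13941695e-05]
 [ 3.59139218e-01 -9.33283998e-01 -3.66601101e-05]
 [ 2.54664328e-05  4.90805638e-05 -9.99999998e-01]] 0.6135686211352396
```

```bash
cat > plan.py <<'E'
from fit import *
from scipy.spatial.transform import Rotation as Ro
import json
def plan(p0,R0,p1,R1,n=None,arc=None):
    rv=Ro.from_matrix(R0.T@R1).as_rotvec(degrees=True)
    need=max(np.abs(rv).max()/6, np.linalg.norm(p1-p0)/.025)
    n=n or int(np.ceil(need*1.02))
    p,R=p0.copy(),R0.copy();rows=[]
    for i in range(n):
        tgt=p0+(p1-p0)*(i+1)/n
        s=np.round(np.clip(R.T@(tgt-p)/.025,-1,1),2); a=np.round(np.clip(rv/n/6,-1,1),3)
        p=p+R@s*.025; R=R@Ro.from_rotvec(a*6,degrees=True).as_matrix()
        rows.append((s.tolist(),a.tolist()))
    print('n',n,'end',np.round(p,4),'err mm',np.round((p1-p)*1000,1),'rot err',np.round(Ro.from_matrix(R.T@R1).magnitude()*57.3,2))
    for i in range(0,n,10):
        print(json.dumps([{"slide":s,"angular":a} for s,a in rows[i:i+10]]))
    return p,R
def now():
    s=ctrl.get_state(); print('t',round(s['time'],2),np.round(s['ee_pos'],4),'q',np.round(s['joints'],2)); return s['ee_pos'],s['tool_rot']
def toolR(Rp): return np.stack([-Rp[:,0],Rp[:,1],-Rp[:,2]],-1)   # tool x=-handle, z=-pot z
E
python3 - <<'E'
from plan import *
p,R=now()
Rp=Rz(-.426);Rt=toolR(Rp)
t=np.array([.4681,-.3284,0])+Rp@[.105,0,.055]
print(t)
hi=t+[0,0,.07]
p,R=plan(p,R,hi,Rt)
E
```

```text
t 1.35 [ 0.1842 -0.4929  0.2313] q [-1.21  0.24 -0.01  1.32  0.    1.56]
[ 0.56371573 -0.37178932  0.055     ]
n 23 end [ 0.5638 -0.3718  0.1251] err mm [-0.   0.  -0.1] rot err 0.01
[{"slide": [0.69, 0.04, 0.18], "angular": [0.0, 0.0, -0.975]}, {"slide": [0.69, 0.11, 0.19], "angular": [0.0, 0.0, -0.975]}, {"slide": [0.66, 0.18, 0.18], "angular": [0.0, 0.0, -0.975]}, {"slide": [0.65, 0.25, 0.19], "angular": [0.0, 0.0, -0.975]}, {"slide": [0.62, 0.31, 0.18], "angular": [0.0, 0.0, -0.975]}, {"slide": [0.58, 0.37, 0.19], "angular": [0.0, 0.0, -0.975]}, {"slide": [0.55, 0.44, 0.18], "angular": [0.0, 0.0, -0.975]}, {"slide": [0.49, 0.48, 0.19], "angular": [0.0, 0.0, -0.975]}, {"slide": [0.45, 0.53, 0.18], "angular": [0.0, 0.0, -0.975]}, {"slide": [0.38, 0.58, 0.19], "angular": [0.0, 0.0, -0.975]}]
[{"slide": [0.33, 0.61, 0.18], "angular": [0.0, 0.0, -0.975]}, {"slide": [0.26, 0.64, 0.19], "angular": [0.0, 0.0, -0.975]}, {"slide": [0.2, 0.66, 0.18], "angular": [0.0, 0.0, -0.975]}, {"slide": [0.13, 0.68, 0.19], "angular": [0.0, 0.0, -0.975]}, {"slide": [0.05, 0.69, 0.18], "angular": [0.0, 0.0, -0.975]}, {"slide": [-0.01, 0.7, 0.19], "angular": [0.0, 0.0, -0.975]}, {"slide": [-0.08, 0.68, 0.18], "angular": [0.0, 0.0, -0.975]}, {"slide": [-0.16, 0.68, 0.19], "angular": [0.0, 0.0, -0.975]}, {"slide": [-0.22, 0.66, 0.18], "angular": [0.0, 0.0, -0.975]}, {"slide": [-0.29, 0.63, 0.19], "angular": [0.0, 0.0, -0.975]}]
[{"slide": [-0.35, 0.6, 0.18], "angular": [0.0, 0.0, -0.975]}, {"slide": [-0.4, 0.56, 0.19], "angular": [0.0, 0.0, -0.975]}, {"slide": [-0.47, 0.51, 0.18], "angular": [0.0, 0.0, -0.975]}]
```

>>> carry_out:
  series:
    - {"slide": [0.69,0.04,0.18],"angular": [0,0,-0.97]}
    - {"slide": [0.69,0.11,0.18],"angular": [0,0,-0.97]}
    - {"slide": [0.66,0.18,0.18],"angular": [0,0,-0.97]}
    - {"slide": [0.65,0.25,0.18],"angular": [0,0,-0.97]}
    - {"slide": [0.62,0.31,0.18],"angular": [0,0,-0.97]}
    - {"slide": [0.58,0.37,0.18],"angular": [0,0,-0.97]}
    - {"slide": [0.55,0.44,0.18],"angular": [0,0,-0.97]}
    - {"slide": [0.49,0.48,0.18],"angular": [0,0,-0.97]}
    - {"slide": [0.45,0.53,0.18],"angular": [0,0,-0.97]}
    - {"slide": [0.38,0.58,0.18],"angular": [0,0,-0.97]}

```text
time: 2.6
ee_pos: [0.3496, -0.4407, 0.1861]
tool_rot: [[0.184, 0.983, -0.0], [0.983, -0.184, 0.0], [0.0, -0.0, -1.0]]
force: [0.7, 0.1, 1.2]
width: 0.597
```

>>> carry_out:
  series:
    - {"slide": [0.33,0.61,0.18],"angular": [0,0,-0.98]}
    - {"slide": [0.26,0.64,0.18],"angular": [0,0,-0.98]}
    - {"slide": [0.2,0.66,0.18],"angular": [0,0,-0.98]}
    - {"slide": [0.13,0.68,0.18],"angular": [0,0,-0.98]}
    - {"slide": [0.05,0.69,0.18],"angular": [0,0,-0.98]}
    - {"slide": [0,0.7,0.18],"angular": [0,0,-0.98]}
    - {"slide": [-0.08,0.68,0.18],"angular": [0,0,-0.98]}
    - {"slide": [-0.16,0.68,0.18],"angular": [0,0,-0.98]}
    - {"slide": [-0.22,0.66,0.18],"angular": [0,0,-0.98]}
    - {"slide": [-0.29,0.63,0.18],"angular": [0,0,-0.98]}

```text
time: 3.85
ee_pos: [0.5148, -0.3883, 0.141]
tool_rot: [[-0.745, 0.667, -0.0], [0.667, 0.745, 0.0], [0.0, 0.0, -1.0]]
force: [-0.1, -0.4, -0.5]
width: 0.597
```

>>> carry_out:
  series:
    - {"slide": [-0.35,0.6,0.18],"angular": [0,0,-0.98]}
    - {"slide": [-0.4,0.56,0.18],"angular": [0,0,-0.98]}
    - {"slide": [-0.47,0.51,0.18],"angular": [0,0,-0.98]}
    - {"slide": [0,0,0],"angular": [0,0,0]}

```text
time: 4.35
ee_pos: [0.5643, -0.3722, 0.127]
tool_rot: [[-0.911, 0.412, -0.001], [0.412, 0.911, 0.001], [0.001, 0.0, -1.0]]
force: [-0.6, 0.2, -0.3]
width: 0.603
```

Run:
```python
from plan import *
p,R=now()
Rp=Rz(-.426);Rt=toolR(Rp)
t=np.array([.4681,-.3284,0])+Rp@[.105,0,.055]
plan(p,R,t,Rt)
img,d=ctrl.camera('top'); cv2.imwrite('pics/t1.png',cv2.resize(img[150:300,340:520,::-1],None,fx=4,fy=4))
```

```text
t 4.35 [ 0.5643 -0.3722  0.127 ] q [-0.58  0.54  0.19  1.22  0.   -0.16]
n 3 end [ 0.5638 -0.3719  0.055 ] err mm [-0.1  0.1 -0. ] rot err 0.01
[{"slide": [0.01, 0.0, 0.96], "angular": [0.001, -0.003, 0.005]}, {"slide": [0.01, 0.0, 0.96], "angular": [0.001, -0.003, 0.005]}, {"slide": [0.0, 0.0, 0.96], "angular": [0.001, -0.003, 0.005]}]
```

View pics/t1.png

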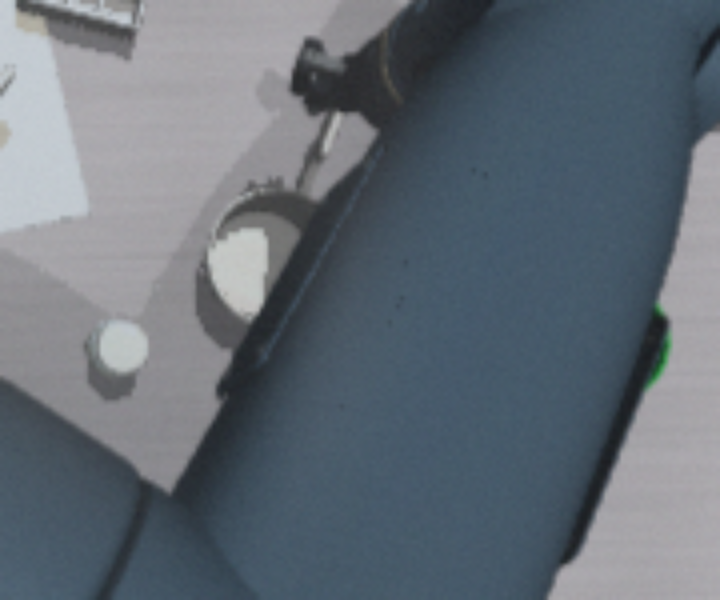

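The crop shows the gripper, near crop (330,80), lined up over the outer end of the medium pot's handle. I'll lower and close.

>>> carry_out:
  series:
    - {"slide": [0,0,0.9]}
    - {"slide": [0,0,0.8]}
    - {"slide": [0,0,0.7]}
    - {"slide": [0,0,0.48]}
    - {"slide": [0,0,0]}

```text
validation failed for argument at $.se...
```

>>> carry_out:
  series:
    - {"slide": [0,0,0]}
    - {"slide": [0,0,0]}
    - {"slide": [0,0,0]}
    - {"slide": [0,0,0]}
    - {"slide": [0,0,0]}
  fingers: 0
  force: 80

```text
validation failed for argument at $.se...
```

Each row evidently needs both fields.

>>> carry_out:
  series:
    - {"slide": [0,0,0.9],"angular": [0,0,0]}
    - {"slide": [0,0,0.8],"angular": [0,0,0]}
    - {"slide": [0,0,0.7],"angular": [0,0,0]}
    - {"slide": [0,0,0.48],"angular": [0,0,0]}
    - {"slide": [0,0,0],"angular": [0,0,0]}

```text
time: 5.03
ee_pos: [0.5628, -0.3727, 0.0552]
tool_rot: [[-0.91, 0.414, -0.001], [0.414, 0.91, 0.001], [0.001, 0.0, -1.0]]
force: [0.8, 0.1, 1.0]
width: 0.602
```

>>> carry_out:
  series:
    - {"slide": [0,0,0],"angular": [0,0,0]}
    - {"slide": [0,0,0],"angular": [0,0,0]}
    - {"slide": [0,0,0],"angular": [0,0,0]}
    - {"slide": [0,0,0],"angular": [0,0,0]}
    - {"slide": [0,0,0],"angular": [0,0,0]}
  fingers: 0
  force: 80

```text
time: 5.65
ee_pos: [0.5642, -0.373, 0.0565]
tool_rot: [[-0.911, 0.412, 0.001], [0.412, 0.911, -0.001], [-0.001, -0.0, -1.0]]
force: [1.2, -0.8, 5.6]
width: 0.08
```

>>> carry_out:
  series:
    - {"slide": [0,0,-0.3],"angular": [0,0,0]}
    - {"slide": [0,0,-0.5],"angular": [0,0,0]}
    - {"slide": [0,0,-0.8],"angular": [0,0,0]}
    - {"slide": [0,0,-0.9],"angular": [0,0,0]}
    - {"slide": [0,0,-0.9],"angular": [0,0,0]}
    - {"slide": [0,0,-0.9],"angular": [0,0,0]}
    - {"slide": [0,0,-0.9],"angular": [0,0,0]}
    - {"slide": [0,0,-0.8],"angular": [0,0,0]}

```text
time: 6.65
ee_pos: [0.5636, -0.3727, 0.2073]
tool_rot: [[-0.911, 0.412, 0.0], [0.412, 0.911, -0.0], [-0.0, 0.0, -1.0]]
force: [0.0, 0.2, -1.6]
width: 0.079
```

Run:
```python
from plan import *
p,R=now();print(ctrl.get_state()['width'],ctrl.get_state()['force'])
for c in('top','side'):
    img,d=ctrl.camera(c);np.savez(c+'1.npz',p=img,d=d); cv2.imwrite(f'pics/{c}1.png',img[:,:,::-1])
```

```text
t 6.65 [ 0.5636 -0.3727  0.2073] q [-0.58  0.51  0.35  1.4   0.   -0.16]
0.07909282537206225 [ 0.04572298  0.24251031 -1.61822269]
```

View pics/side1.png

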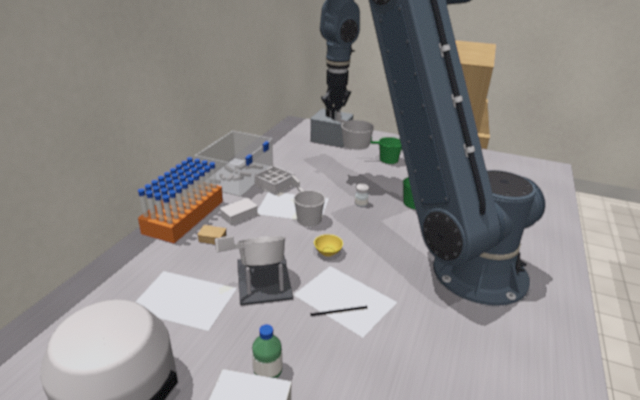

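View pics/top1.png

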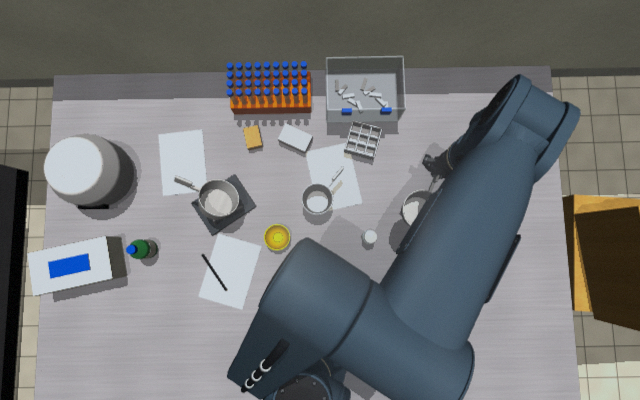

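The pot is held level in the side view at (358,134), and the other things are where they were. Now I'll compute the pre-insertion pose and check the held pot's offset.

```bash
cat >> plan.py <<'E'
PSI,QL=2.145,2.222
L0=np.array([.5100,.2691,.07])
AX=Rz(PSI)@Ry(-np.pi/6)@np.array([0,0,1.])
def Rlarge(q): return Rz(PSI)@Ry(-np.pi/6)@Rz(np.pi+q)
def tcp_for(Rp,o,grip): return o+Rp@np.array([grip[0],0,grip[1]]),toolR(Rp)
E
python3 - <<'E'
from plan import *
p,R=now()
# held pose fit
C=cloud('side',np.load('side1.npz')['d']).reshape(-1,3)
o=p+R@[.105,0,.055]
Rp=np.stack([-R[:,0],R[:,1],-R[:,2]],-1)
loc=(C-o)@Rp
s=(np.hypot(loc[:,0],loc[:,1])<.062)&(loc[:,2]>-.01)&(loc[:,2]<.08)
def pose(x): return Rp@Ro.from_rotvec([x[3],x[4],0]).as_matrix(), o+Rp@np.array([x[0],x[1],x[2]])
print(s.sum(),fit(C[s],'medium',pose,[0,0,0,0,0]))
q=np.radians(25); Rm=Rlarge(q)
pre=L0+AX*(.004+.11)
t,Rt=tcp_for(Rm,pre,(.105,.055))
print('AX',AX,'pre',t); plan(p,R,t,Rt)
E
```

```text
t 6.75 [ 0.5645 -0.3732  0.2087] q [-0.58  0.51  0.35  1.4   0.   -0.16]
815 (array([-0.00101469,  0.00107886, -0.0006189 , -0.00823948, -0.00073957]), np.float64(0.0008133047506321592), np.float64(0.001259699350880649), np.float64(0.9595092024539877))
AX [ 0.27158317 -0.41981255  0.8660254 ] pre [0.63791981 0.15305863 0.16877713]
n 22 end [0.638  0.153  0.1688] err mm [-0.1  0.   0. ] rot err 0.07
[{"slide": [0.27, 0.93, 0.07], "angular": [-0.11, 0.201, 0.057]}, {"slide": [0.28, 0.92, 0.09], "angular": [-0.11, 0.201, 0.057]}, {"slide": [0.28, 0.92, 0.1], "angular": [-0.11, 0.201, 0.057]}, {"slide": [0.28, 0.92, 0.12], "angular": [-0.11, 0.201, 0.057]}, {"slide": [0.29, 0.92, 0.14], "angular": [-0.11, 0.201, 0.057]}, {"slide": [0.29, 0.91, 0.15], "angular": [-0.11, 0.201, 0.057]}, {"slide": [0.29, 0.91, 0.17], "angular": [-0.11, 0.201, 0.057]}, {"slide": [0.29, 0.9, 0.19], "angular": [-0.11, 0.201, 0.057]}, {"slide": [0.3, 0.9, 0.2], "angular": [-0.11, 0.201, 0.057]}, {"slide": [0.29, 0.9, 0.22], "angular": [-0.11, 0.201, 0.057]}]
[{"slide": [0.3, 0.89, 0.24], "angular": [-0.11, 0.201, 0.057]}, {"slide": [0.29, 0.89, 0.25], "angular": [-0.11, 0.201, 0.057]}, {"slide": [0.3, 0.88, 0.27], "angular": [-0.11, 0.201, 0.057]}, {"slide": [0.29, 0.88, 0.29], "angular": [-0.11, 0.201, 0.057]}, {"slide": [0.3, 0.87, 0.3], "angular": [-0.11, 0.201, 0.057]}, {"slide": [0.29, 0.87, 0.32], "angular": [-0.11, 0.201, 0.057]}, {"slide": [0.29, 0.86, 0.33], "angular": [-0.11, 0.201, 0.057]}, {"slide": [0.29, 0.86, 0.35], "angular": [-0.11, 0.201, 0.057]}, {"slide": [0.28, 0.85, 0.37], "angular": [-0.11, 0.201, 0.057]}, {"slide": [0.29, 0.84, 0.38], "angular": [-0.11, 0.201, 0.057]}]
[{"slide": [0.28, 0.84, 0.4], "angular": [-0.11, 0.201, 0.057]}, {"slide": [0.27, 0.83, 0.41], "angular": [-0.11, 0.201, 0.057]}]
```

>>> carry_out:
  series:
    - {"slide": [0.27,0.93,-0.3],"angular": [-0.11,0.2,0.06]}
    - {"slide": [0.28,0.92,-0.2],"angular": [-0.11,0.2,0.06]}
    - {"slide": [0.28,0.92,0],"angular": [-0.11,0.2,0.06]}
    - {"slide": [0.28,0.92,0.1],"angular": [-0.11,0.2,0.06]}
    - {"slide": [0.29,0.92,0.14],"angular": [-0.11,0.2,0.06]}
    - {"slide": [0.29,0.91,0.15],"angular": [-0.11,0.2,0.06]}
    - {"slide": [0.29,0.91,0.17],"angular": [-0.11,0.2,0.06]}
    - {"slide": [0.29,0.9,0.19],"angular": [-0.11,0.2,0.06]}
    - {"slide": [0.3,0.9,0.2],"angular": [-0.11,0.2,0.06]}
    - {"slide": [0.29,0.9,0.22],"angular": [-0.11,0.2,0.06]}

```text
time: 8.0
ee_pos: [0.5979, -0.1322, 0.2075]
tool_rot: [[-0.868, 0.477, -0.137], [0.448, 0.872, 0.195], [0.212, 0.108, -0.971]]
force: [-0.0, 0.3, -1.5]
width: 0.077
```

>>> carry_out:
  series:
    - {"slide": [0.3,0.89,0.24],"angular": [-0.11,0.2,0.06]}
    - {"slide": [0.29,0.89,0.25],"angular": [-0.11,0.2,0.06]}
    - {"slide": [0.3,0.88,0.27],"angular": [-0.11,0.2,0.06]}
    - {"slide": [0.29,0.88,0.29],"angular": [-0.11,0.2,0.06]}
    - {"slide": [0.3,0.87,0.3],"angular": [-0.11,0.2,0.06]}
    - {"slide": [0.29,0.87,0.32],"angular": [-0.11,0.2,0.06]}
    - {"slide": [0.29,0.86,0.33],"angular": [-0.11,0.2,0.06]}
    - {"slide": [0.29,0.86,0.35],"angular": [-0.11,0.2,0.06]}
    - {"slide": [0.28,0.85,0.37],"angular": [-0.11,0.2,0.06]}
    - {"slide": [0.29,0.84,0.38],"angular": [-0.11,0.2,0.06]}

```text
time: 9.25
ee_pos: [0.6322, 0.1069, 0.1894]
tool_rot: [[-0.795, 0.552, -0.252], [0.44, 0.811, 0.386], [0.418, 0.196, -0.887]]
force: [-0.0, -0.5, -2.1]
width: 0.082
```

>>> carry_out:
  series:
    - {"slide": [0.28,0.84,0.4],"angular": [-0.11,0.2,0.06]}
    - {"slide": [0.27,0.83,0.41],"angular": [-0.11,0.2,0.06]}
    - {"slide": [0,0,0],"angular": [0,0,0]}
    - {"slide": [0,0,0],"angular": [0,0,0]}

```text
time: 9.75
ee_pos: [0.6391, 0.1532, 0.1857]
tool_rot: [[-0.777, 0.567, -0.272], [0.434, 0.796, 0.422], [0.456, 0.21, -0.865]]
force: [0.5, 0.2, -2.8]
width: 0.079
```

Run:
```python
from plan import *
p,R=now();print(ctrl.get_state()['width'],ctrl.get_state()['force'])
for c in('top','side'):
    img,d=ctrl.camera(c);np.savez(c+'2.npz',p=img,d=d); cv2.imwrite(f'pics/{c}2.png',img[:,:,::-1])
q=np.radians(25); Rm=Rlarge(q)
t,Rt=tcp_for(Rm,L0+AX*.114,(.105,.055))
plan(p,R,t,Rt)
o=p+R@[.105,0,.055]
Rp=np.stack([-R[:,0],R[:,1],-R[:,2]],-1)
def pose(x): return Rp@Ro.from_rotvec([x[3],x[4],0]).as_matrix(), o+Rp@np.array([x[0],x[1],x[2]])
for c in('top','side'):
    C=cloud(c,np.load(c+'2.npz')['d']).reshape(-1,3); loc=(C-o)@Rp
    s=(np.hypot(loc[:,0],loc[:,1])<.062)&(loc[:,2]>-.01)&(loc[:,2]<.08)
    print(c,s.sum(),[np.round(v,4) for v in fit(C[s],'medium',pose,[0,0,0,0,0])])
```

```text
t 9.75 [0.6391 0.1532 0.1857] q [0.03 0.7  0.51 1.67 0.44 0.53]
0.07867177804729972 [ 0.54226776  0.20031015 -2.76305712]
n 1 end [0.6378 0.1532 0.1688] err mm [ 0.1 -0.1 -0. ] rot err 0.0
[{"slide": [-0.27, -0.17, 0.6], "angular": [0.014, -0.013, -0.057]}]
top 1191 [array([ 0.0011, -0.0014, -0.0011,  0.0051, -0.0007]), np.float64(0.0009), np.float64(0.0011), np.float64(0.9891)]
side 1153 [array([-0.0003,  0.0004,  0.0004, -0.0201, -0.0169]), np.float64(0.0008), np.float64(0.0011), np.float64(0.9957)]
```

View pics/side2.png

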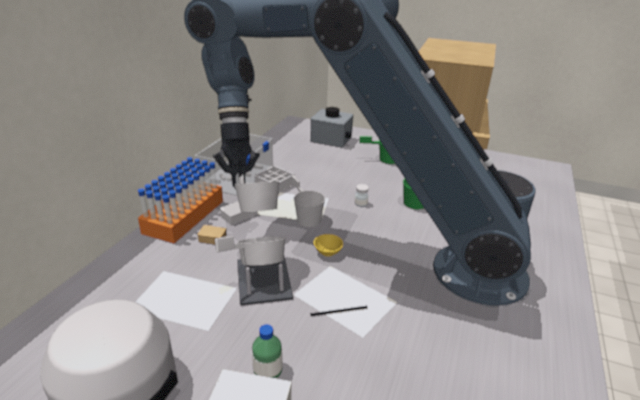

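View pics/top2.png

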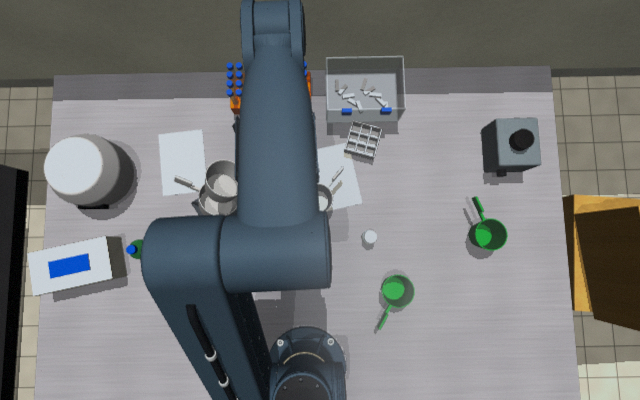

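The medium pot is held over the large one: side view (257,190) above (262,250). Both camera fits put it within 1.5 mm of nominal. I'll correct and lower along the axis.

>>> carry_out:
  series:
    - {"slide": [-0.27,-0.17,0.6],"angular": [0.014,-0.013,-0.057]}
    - {"slide": [0,0,0.6],"angular": [0,0,0]}
    - {"slide": [0,0,0.6],"angular": [0,0,0]}
    - {"slide": [0,0,0.6],"angular": [0,0,0]}
    - {"slide": [0,0,0.5],"angular": [0,0,0]}
    - {"slide": [0,0,0.5],"angular": [0,0,0]}
    - {"slide": [0,0,0.4],"angular": [0,0,0]}
    - {"slide": [0,0,0],"angular": [0,0,0]}

```text
time: 10.85
ee_pos: [0.6156, 0.1869, 0.099]
tool_rot: [[-0.781, 0.562, -0.272], [0.429, 0.8, 0.42], [0.454, 0.211, -0.866]]
force: [-0.6, -0.6, -1.8]
width: 0.081
```

Run:
```python
from plan import *
p,R=now();print(ctrl.get_state()['force'])
q=np.radians(25); Rm=Rlarge(q)
t,Rt=tcp_for(Rm,L0+AX*.004,(.105,.055))
print('rel to home, pot axes mm',(Rt.T@(t-p))*1000)
img,d=ctrl.camera('side');cv2.imwrite('pics/s3.png',cv2.resize(img[150:310,190:330,::-1],None,fx=4,fy=4)[:600])
```

```text
t 10.85 [0.6156 0.1869 0.099 ] q [0.08 0.69 0.28 1.42 0.46 0.58]
[-0.62649438 -0.55339113 -1.77083845]
rel to home, pot axes mm [-0.39145866  0.22953772 29.33478923]
```

View pics/s3.png

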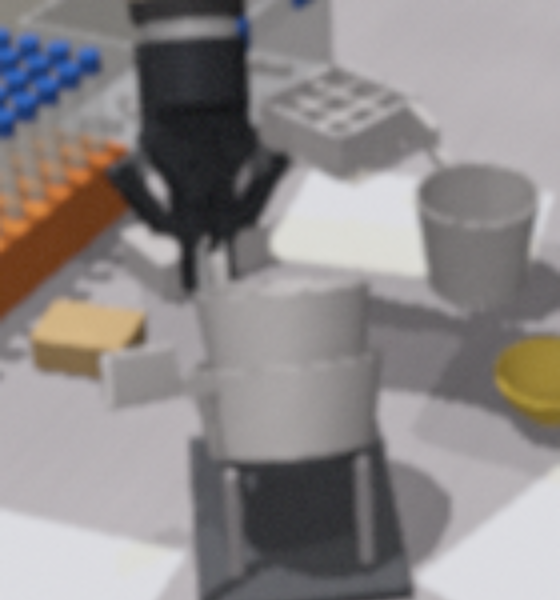

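The pot is entering centred, with 29 mm still to go.

>>> carry_out:
  series:
    - {"slide": [0,0,0.3],"angular": [0,0,0]}
    - {"slide": [0,0,0.3],"angular": [0,0,0]}
    - {"slide": [0,0,0.2],"angular": [0,0,0]}
    - {"slide": [0,0,0.1],"angular": [0,0,0]}
    - {"slide": [0,0,0.08],"angular": [0,0,0]}
    - {"slide": [0,0,0],"angular": [0,0,0]}

```text
time: 11.65
ee_pos: [0.6094, 0.197, 0.0784]
tool_rot: [[-0.781, 0.562, -0.271], [0.43, 0.799, 0.42], [0.453, 0.212, -0.866]]
force: [1.9, -0.5, -2.1]
width: 0.082
```

>>> carry_out:
  series:
    - {"slide": [0,0,0.06],"angular": [0,0,0]}
    - {"slide": [0,0,0.06],"angular": [0,0,0]}
    - {"slide": [0,0,0],"angular": [0,0,0]}

```text
time: 12.02
ee_pos: [0.6086, 0.1982, 0.0757]
tool_rot: [[-0.781, 0.562, -0.272], [0.43, 0.799, 0.42], [0.453, 0.211, -0.866]]
force: [0.3, -0.5, -2.5]
width: 0.083
```

>>> carry_out:
  series:
    - {"slide": [0,0,0.04],"angular": [0,0,0]}
    - {"slide": [0,0,0.04],"angular": [0,0,0]}
    - {"slide": [0,0,0],"angular": [0,0,0]}

```text
time: 12.4
ee_pos: [0.6087, 0.1988, 0.0747]
tool_rot: [[-0.781, 0.562, -0.27], [0.43, 0.799, 0.42], [0.452, 0.212, -0.866]]
force: [1.9, -3.4, 4.0]
width: 0.077
```

>>> carry_out:
  series:
    - {"slide": [0,0,0.04],"angular": [0,0,0]}
    - {"slide": [0,0,0.02],"angular": [0,0,0]}
    - {"slide": [0,0,0],"angular": [0,0,0]}

```text
time: 12.78
ee_pos: [0.6089, 0.1989, 0.0742]
tool_rot: [[-0.782, 0.563, -0.268], [0.43, 0.799, 0.42], [0.451, 0.213, -0.867]]
force: [4.3, -7.9, 10.3]
width: 0.079
```

Axial contact has built up at the expected depth. I'll ease off, open part way and retreat along the axis.

>>> carry_out:
  series:
    - {"slide": [0,0,-0.05],"angular": [0,0,0]}
    - {"slide": [0,0,0],"angular": [0,0,0]}

```text
time: 13.02
ee_pos: [0.6087, 0.1989, 0.0744]
tool_rot: [[-0.782, 0.562, -0.27], [0.43, 0.799, 0.42], [0.452, 0.212, -0.866]]
force: [3.5, -5.0, 6.6]
width: 0.082
```

>>> carry_out:
  series:
    - {"slide": [0,0,0],"angular": [0,0,0]}
    - {"slide": [0,0,0],"angular": [0,0,0]}
    - {"slide": [0,0,0],"angular": [0,0,0]}
    - {"slide": [0,0,-0.3],"angular": [0,0,0]}
    - {"slide": [0,0,-0.8],"angular": [0,0,0]}
    - {"slide": [0,0,-1],"angular": [0,0,0]}
    - {"slide": [0,0,-1],"angular": [0,0,0]}
    - {"slide": [0,0,-1],"angular": [0,0,0]}
    - {"slide": [0,0,-1],"angular": [0,0,0]}
  fingers: 0.4

```text
time: 14.15
ee_pos: [0.6429, 0.1451, 0.1855]
tool_rot: [[-0.781, 0.562, -0.271], [0.43, 0.799, 0.42], [0.453, 0.212, -0.866]]
force: [1.1, 0.8, -0.0]
width: 0.395
```

Run:
```python
from plan import *
p,R=now()
for c in('side','top'):
    img,d=ctrl.camera(c);np.savez(c+'4.npz',p=img,d=d)
    C=cloud(c,d).reshape(-1,3)
    q=np.radians(25);Rp=Rlarge(q);o=L0+AX*.004
    loc=(C-o)@Rp
    s=((loc[:,2]>.045)&(loc[:,2]<.1)&(np.hypot(loc[:,0],loc[:,1])<.062))|((loc[:,0]>.055)&(loc[:,0]<.135)&(abs(loc[:,1])<.03)&(loc[:,2]>.05)&(loc[:,2]<.1))
    def pose(x): return Rp@Ro.from_rotvec([x[3],x[4],x[5]]).as_matrix(), o+Rp@np.array([x[0],x[1],x[2]])
    if s.sum()>100: print(c,s.sum(),[np.round(v,4) for v in fit(C[s],'medium',pose,[0,0,0,0,0,0])])
    cv2.imwrite(f'pics/{c}4.png',cv2.resize(img[120:310,170:380,::-1],None,fx=3,fy=3))
pe=.0
# small grasp
Rs=Rz(-.70);t,Rt=tcp_for(Rs,np.array([.5201,-.0445,0]),(.099,.068))
print('small grip',t)
p1,R1=plan(p,R,t+[0,0,.09],Rt)
```

```text
t 14.15 [0.6429 0.1451 0.1855] q [0.02 0.71 0.53 1.68 0.44 0.52]
side 669 [array([-0.0008, -0.0008, -0.0003, -0.0019,  0.0102,  0.0025]), np.float64(0.001), np.float64(0.0013), np.float64(0.8281)]
top 441 [array([ 0.0006, -0.0001,  0.0031,  0.0211,  0.0245, -0.0058]), np.float64(0.0005), np.float64(0.0013), np.float64(0.8526)]
small grip [ 0.59581938 -0.10827755  0.068     ]
n 11 end [ 0.5958 -0.1083  0.1581] err mm [-0.   0.  -0.1] rot err 0.05
[{"slide": [-0.31, -0.85, -0.25], "angular": [0.164, -0.424, 0.118]}, {"slide": [-0.33, -0.86, -0.23], "angular": [0.164, -0.424, 0.118]}, {"slide": [-0.34, -0.85, -0.2], "angular": [0.164, -0.424, 0.118]}, {"slide": [-0.37, -0.85, -0.16], "angular": [0.164, -0.424, 0.118]}, {"slide": [-0.39, -0.85, -0.13], "angular": [0.164, -0.424, 0.118]}, {"slide": [-0.4, -0.85, -0.11], "angular": [0.164, -0.424, 0.118]}, {"slide": [-0.41, -0.84, -0.07], "angular": [0.164, -0.424, 0.118]}, {"slide": [-0.43, -0.84, -0.03], "angular": [0.164, -0.424, 0.118]}, {"slide": [-0.44, -0.84, -0.0], "angular": [0.164, -0.424, 0.118]}, {"slide": [-0.44, -0.83, 0.03], "angular": [0.164, -0.424, 0.118]}]
[{"slide": [-0.46, -0.82, 0.06], "angular": [0.164, -0.424, 0.118]}]
```

View pics/side4.png

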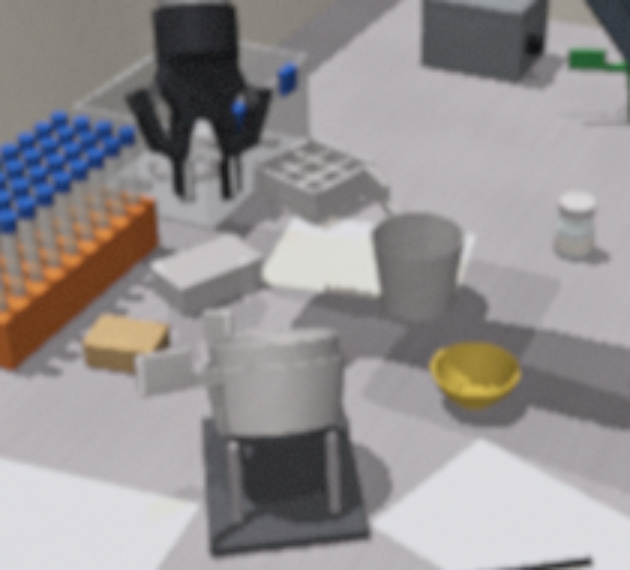

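View pics/top4.png

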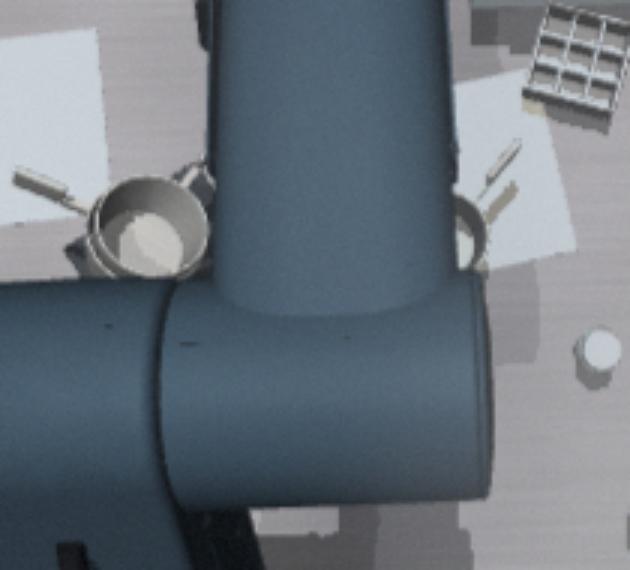

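The medium pot is seated: in the side crop its rim sits just above the large one, and the fit gives z −0.3 mm and a turn within 0.15°. Now the small pot.

>>> carry_out:
  series:
    - {"slide": [-0.31,-0.85,-0.25],"angular": [0.16,-0.42,0.12]}
    - {"slide": [-0.33,-0.86,-0.23],"angular": [0.16,-0.42,0.12]}
    - {"slide": [-0.34,-0.85,-0.2],"angular": [0.16,-0.42,0.12]}
    - {"slide": [-0.37,-0.85,-0.16],"angular": [0.16,-0.42,0.12]}
    - {"slide": [-0.39,-0.85,-0.13],"angular": [0.16,-0.42,0.12]}
    - {"slide": [-0.4,-0.85,-0.11],"angular": [0.16,-0.42,0.12]}
    - {"slide": [-0.41,-0.84,-0.07],"angular": [0.16,-0.42,0.12]}
    - {"slide": [-0.43,-0.84,-0.03],"angular": [0.16,-0.42,0.12]}
    - {"slide": [-0.44,-0.84,0],"angular": [0.16,-0.42,0.12]}
    - {"slide": [-0.44,-0.83,0.03],"angular": [0.16,-0.42,0.12]}
  fingers: 0.5

```text
time: 15.5
ee_pos: [0.5988, -0.0849, 0.1579]
tool_rot: [[-0.771, 0.637, -0.026], [0.635, 0.771, 0.046], [0.049, 0.019, -0.999]]
force: [-0.2, -0.2, 1.1]
width: 0.499
```

>>> carry_out:
  series:
    - {"slide": [-0.46,-0.82,0.06],"angular": [0.16,-0.42,0.12]}
    - {"slide": [0,0,0],"angular": [0,0,0]}
    - {"slide": [0,0,0],"angular": [0,0,0]}

```text
time: 15.88
ee_pos: [0.5952, -0.1069, 0.156]
tool_rot: [[-0.764, 0.646, -0.003], [0.646, 0.764, 0.007], [0.007, 0.003, -1.0]]
force: [0.4, -0.2, 0.6]
width: 0.502
```

Run:
```python
from plan import *
p,R=now()
img,d=ctrl.camera('side');C=cloud('side',d).reshape(-1,3)
s=(np.hypot(C[:,0]-.52,C[:,1]+.045)<.13)&(C[:,2]>.012)&(C[:,2]<.115)&((np.hypot(C[:,0]-.52,C[:,1]+.045)<.06)|(C[:,2]>.07))
def pose(x): return Rz(x[2]),np.array([x[0],x[1],0])
print(s.sum(),fit(C[s],'small',pose,[.52,-.045,-.68]))
Rs=Rz(-.70);t,Rt=tcp_for(Rs,np.array([.5201,-.0445,0]),(.099,.068))
plan(p,R,t,Rt)
cv2.imwrite('pics/s5.png',cv2.resize(img[120:250,230:400,::-1],None,fx=4,fy=4))
```

```text
t 15.88 [ 0.5952 -0.1069  0.156 ] q [-0.18  0.41  0.04  1.21  0.01  0.52]
978 (array([ 0.52028402, -0.04385613, -0.71801871]), np.float64(0.0008122964849796165), np.float64(0.0012311097885643635), np.float64(0.976482617586912))
n 4 end [ 0.5959 -0.1082  0.068 ] err mm [-0.1 -0.1 -0. ] rot err 0.01
[{"slide": [-0.02, -0.01, 0.88], "angular": [0.008, -0.017, -0.004]}, {"slide": [-0.02, -0.01, 0.88], "angular": [0.008, -0.017, -0.004]}, {"slide": [-0.02, -0.01, 0.88], "angular": [0.008, -0.017, -0.004]}, {"slide": [-0.01, -0.0, 0.88], "angular": [0.008, -0.017, -0.004]}]
```

View pics/s5.png

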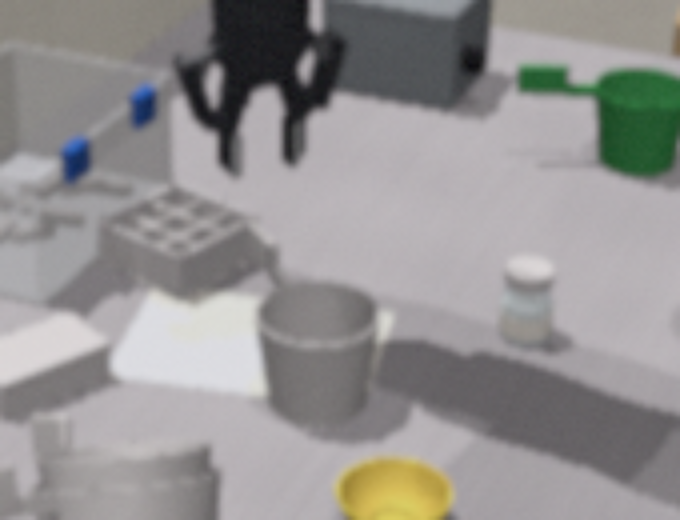

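The fingers straddle the small pot's handle in the crop and the refit agrees. I'll lower and grip.

>>> carry_out:
  series:
    - {"slide": [-0.02,-0.01,0.9],"angular": [0.01,-0.02,0.02]}
    - {"slide": [-0.02,-0.01,0.9],"angular": [0.01,-0.02,0.02]}
    - {"slide": [-0.02,-0.01,0.9],"angular": [0.01,-0.02,0.02]}
    - {"slide": [-0.01,0,0.82],"angular": [0.01,-0.02,0.02]}
    - {"slide": [0,0,0],"angular": [0,0,0]}

```text
time: 16.55
ee_pos: [0.5951, -0.1083, 0.0667]
tool_rot: [[-0.759, 0.652, -0.002], [0.652, 0.759, -0.002], [0.001, -0.003, -1.0]]
force: [0.4, 0.3, 0.6]
width: 0.503
```

>>> carry_out:
  series:
    - {"slide": [0,0,0],"angular": [0,0,0]}
    - {"slide": [0,0,0],"angular": [0,0,0]}
    - {"slide": [0,0,0],"angular": [0,0,0]}
    - {"slide": [0,0,0],"angular": [0,0,0]}
    - {"slide": [0,0,0],"angular": [0,0,0]}
  fingers: 0
  force: 80

```text
time: 17.18
ee_pos: [0.5968, -0.1092, 0.0691]
tool_rot: [[-0.758, 0.652, 0.003], [0.652, 0.758, -0.003], [-0.004, -0.0, -1.0]]
force: [1.1, 0.4, 5.0]
width: 0.077
```

>>> carry_out:
  series:
    - {"slide": [0,0,-0.3],"angular": [0,0,0]}
    - {"slide": [0,0,-0.5],"angular": [0,0,0]}
    - {"slide": [0,0,-0.8],"angular": [0,0,0]}
    - {"slide": [0,0,-0.9],"angular": [0,0,0]}
    - {"slide": [0,0,-0.9],"angular": [0,0,0]}
    - {"slide": [0,0,-0.9],"angular": [0,0,0]}
    - {"slide": [0,0,-0.9],"angular": [0,0,0]}
    - {"slide": [0,0,-0.9],"angular": [0,0,0]}
    - {"slide": [0,0,0],"angular": [0,0,0]}

```text
time: 18.3
ee_pos: [0.5966, -0.1089, 0.2228]
tool_rot: [[-0.758, 0.652, 0.004], [0.652, 0.758, -0.003], [-0.006, 0.0, -1.0]]
force: [0.2, 0.2, -2.2]
width: 0.077
```

Run:
```python
from plan import *
p,R=now();print(ctrl.get_state()['width'])
img,d=ctrl.camera('side');C=cloud('side',d).reshape(-1,3)
o=p+R@[.099,0,.068]
Rp=np.stack([-R[:,0],R[:,1],-R[:,2]],-1); loc=(C-o)@Rp
s=(np.hypot(loc[:,0],loc[:,1])<.056)&(loc[:,2]>-.01)&(loc[:,2]<.09)
def pose(x): return Rp@Ro.from_rotvec([x[3],x[4],0]).as_matrix(), o+Rp@np.array([x[0],x[1],x[2]])
print(s.sum(),fit(C[s],'small',pose,[0,0,0,0,0]))
Rm=Rlarge(np.radians(-60))
t,Rt=tcp_for(Rm,L0+AX*(.008+.12),(.099,.068))
print(t);plan(p,R,t,Rt)
cv2.imwrite('pics/s6.png',cv2.resize(img[80:280,190:430,::-1],None,fx=3,fy=3))
```

```text
t 18.3 [ 0.5966 -0.1089  0.2228] q [-0.18  0.38  0.17  1.35 -0.    0.53]
0.07710120522675885
1051 (array([-1.09515930e-03,  1.00404591e-03,  8.11508333e-05, -5.57746536e-03,
       -5.68052833e-03]), np.float64(0.0007944425900613863), np.float64(0.00120148453544632), np.float64(0.9866793529971456))
[0.51452837 0.10425428 0.21499098]
n 13 end [0.5145 0.1043 0.2151] err mm [ 0.  -0.  -0.1] rot err 0.04
[{"slide": [0.62, 0.33, 0.02], "angular": [0.157, 0.388, 0.955]}, {"slide": [0.65, 0.27, 0.04], "angular": [0.157, 0.388, 0.955]}, {"slide": [0.67, 0.21, 0.07], "angular": [0.157, 0.388, 0.955]}, {"slide": [0.68, 0.13, 0.09], "angular": [0.157, 0.388, 0.955]}, {"slide": [0.69, 0.07, 0.11], "angular": [0.157, 0.388, 0.955]}, {"slide": [0.69, 0.01, 0.14], "angular": [0.157, 0.388, 0.955]}, {"slide": [0.68, -0.06, 0.18], "angular": [0.157, 0.388, 0.955]}, {"slide": [0.66, -0.13, 0.2], "angular": [0.157, 0.388, 0.955]}, {"slide": [0.64, -0.19, 0.22], "angular": [0.157, 0.388, 0.955]}, {"slide": [0.61, -0.24, 0.26], "angular": [0.157, 0.388, 0.955]}]
[{"slide": [0.56, -0.3, 0.29], "angular": [0.157, 0.388, 0.955]}, {"slide": [0.53, -0.35, 0.31], "angular": [0.157, 0.388, 0.955]}, {"slide": [0.47, -0.4, 0.34], "angular": [0.157, 0.388, 0.955]}]
```

View pics/s6.png

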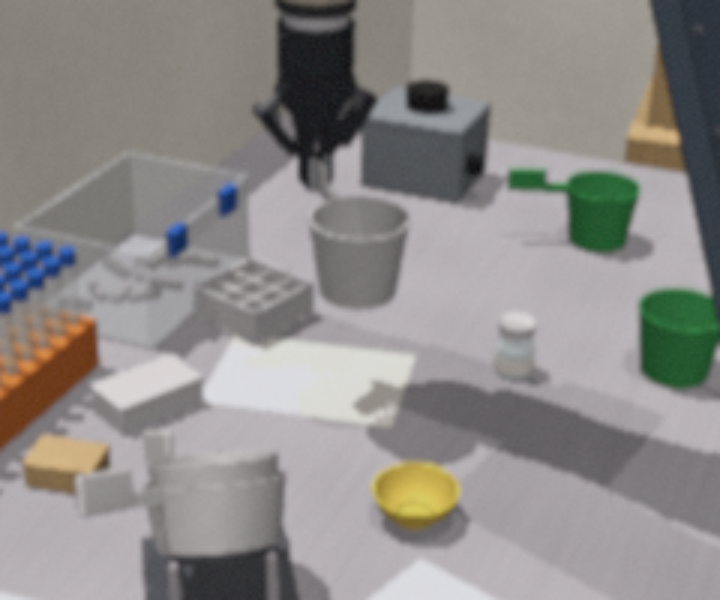

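The small pot is held level in the crop at (358,255), and the offset fit is within 1.1 mm. I'll carry it over and turn its handle to about −60° from downhill.

>>> carry_out:
  series:
    - {"slide": [0.62,0.33,0.02],"angular": [0.157,0.388,0.955]}
    - {"slide": [0.65,0.27,0.04],"angular": [0.157,0.388,0.955]}
    - {"slide": [0.67,0.21,0.07],"angular": [0.157,0.388,0.955]}
    - {"slide": [0.68,0.13,0.09],"angular": [0.157,0.388,0.955]}
    - {"slide": [0.69,0.07,0.11],"angular": [0.157,0.388,0.955]}
    - {"slide": [0.69,0.01,0.14],"angular": [0.157,0.388,0.955]}
    - {"slide": [0.68,-0.06,0.18],"angular": [0.157,0.388,0.955]}
    - {"slide": [0.66,-0.13,0.2],"angular": [0.157,0.388,0.955]}
    - {"slide": [0.64,-0.19,0.22],"angular": [0.157,0.388,0.955]}
    - {"slide": [0.61,-0.24,0.26],"angular": [0.157,0.388,0.955]}

```text
time: 19.6
ee_pos: [0.5321, 0.0558, 0.2138]
tool_rot: [[0.195, 0.941, -0.275], [0.948, -0.108, 0.3], [0.253, -0.319, -0.913]]
force: [-0.3, 0.3, -1.7]
width: 0.083
```

>>> carry_out:
  series:
    - {"slide": [0.56,-0.3,0.29],"angular": [0.157,0.388,0.955]}
    - {"slide": [0.53,-0.35,0.31],"angular": [0.157,0.388,0.955]}
    - {"slide": [0.47,-0.4,0.34],"angular": [0.157,0.388,0.955]}
    - {"slide": [0,0,0],"angular": [0,0,0]}
    - {"slide": [0,0,0],"angular": [0,0,0]}

```text
time: 20.23
ee_pos: [0.5137, 0.104, 0.213]
tool_rot: [[0.491, 0.827, -0.276], [0.835, -0.356, 0.419], [0.249, -0.436, -0.865]]
force: [1.2, 0.0, -1.9]
width: 0.08
```

Run:
```python
from plan import *
p,R=now();print(ctrl.get_state()['width'],ctrl.get_state()['force'])
Rm=Rlarge(np.radians(-60))
t,Rt=tcp_for(Rm,L0+AX*(.008+.12),(.099,.068))
plan(p,R,t,Rt)
o=p+R@[.099,0,.068]
Rp=np.stack([-R[:,0],R[:,1],-R[:,2]],-1)
def pose(x): return Rp@Ro.from_rotvec([x[3],x[4],0]).as_matrix(), o+Rp@np.array([x[0],x[1],x[2]])
q=np.radians(25);Rq=Rlarge(q);om=L0+AX*.004
def pose2(x): return Rq@Ro.from_rotvec([0,0,x[3]]).as_matrix(), om+Rq@np.array([x[0],x[1],x[2]])
for c in('side','top'):
    img,d=ctrl.camera(c);C=cloud(c,d).reshape(-1,3); loc=(C-o)@Rp
    s=(np.hypot(loc[:,0],loc[:,1])<.056)&(loc[:,2]>-.01)&(loc[:,2]<.09)
    if s.sum()>150: print(c,'small',s.sum(),[np.round(v,4) for v in fit(C[s],'small',pose,[0,0,0,0,0])])
    loc=(C-om)@Rq
    s=((loc[:,2]>.056)&(loc[:,2]<.08)&(np.hypot(loc[:,0],loc[:,1])<.062))|((loc[:,0]>.055)&(loc[:,0]<.135)&(abs(loc[:,1])<.03)&(loc[:,2]>.05)&(loc[:,2]<.1))
    if s.sum()>100: print(c,'medium',s.sum(),[np.round(v,4) for v in fit(C[s],'medium',pose2,[0,0,0,0])])
    cv2.imwrite(f'pics/{c}7.png',cv2.resize(img[90:310,170:380,::-1],None,fx=2.7,fy=2.7))
```

```text
t 20.23 [0.5137 0.104  0.213 ] q [-0.04  0.47  0.16  1.59  0.42  1.93]
0.08043604971939732 [ 1.2015245   0.02750764 -1.90135611]
n 1 end [0.5145 0.1041 0.2151] err mm [ 0.   0.1 -0.1] rot err 0.0
[{"slide": [0.04, -0.01, -0.08], "angular": [-0.035, 0.019, 0.009]}]
side small 1180 [array([-0.0012, -0.    , -0.0004,  0.0043, -0.0117]), np.float64(0.0008), np.float64(0.0011), np.float64(0.9958)]
side medium 452 [array([ 0.0011, -0.0003,  0.    , -0.0038]), np.float64(0.0003), np.float64(0.0011), np.float64(0.9934)]
top small 1224 [array([-0.0008, -0.001 ,  0.0001, -0.0112,  0.0073]), np.float64(0.0009), np.float64(0.0012), np.float64(0.9975)]
top medium 149 [array([ 0.0037, -0.0027,  0.0035, -0.0426]), np.float64(0.0001), np.float64(0.001), np.float64(0.9866)]
```

View pics/side7.png

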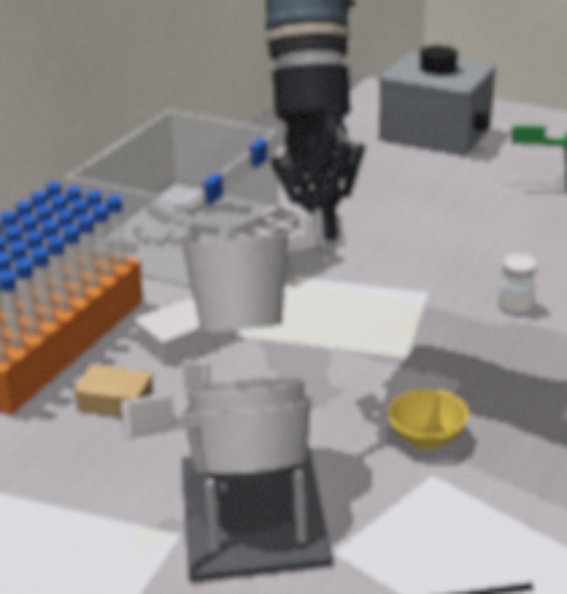

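View pics/top7.png

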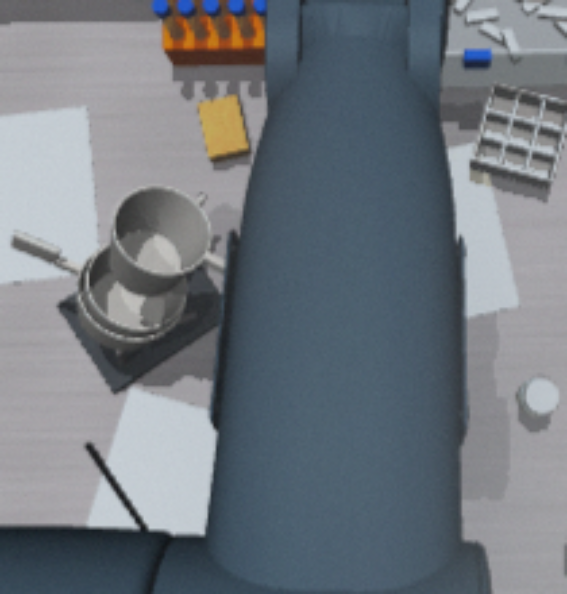

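Everything lines up: small pot at side crop (235,280) above the seated medium at (250,420). The fits are within about 1.5 mm. I'll lower along the axis (about 118 mm to go).

>>> carry_out:
  series:
    - {"slide": [0.04,0,0.5],"angular": [-0.03,0.02,0.01]}
    - {"slide": [0,0,0.7],"angular": [0,0,0]}
    - {"slide": [0,0,0.7],"angular": [0,0,0]}
    - {"slide": [0,0,0.6],"angular": [0,0,0]}
    - {"slide": [0,0,0.5],"angular": [0,0,0]}
    - {"slide": [0,0,0.4],"angular": [0,0,0]}
    - {"slide": [0,0,0.3],"angular": [0,0,0]}
    - {"slide": [0,0,0],"angular": [0,0,0]}

```text
time: 21.32
ee_pos: [0.4887, 0.1444, 0.1334]
tool_rot: [[0.494, 0.826, -0.272], [0.833, -0.359, 0.421], [0.25, -0.434, -0.865]]
force: [0.5, 0.2, -1.6]
width: 0.08
```

Run:
```python
from plan import *
p,R=now();print(ctrl.get_state()['force'])
Rm=Rlarge(np.radians(-60))
t,Rt=tcp_for(Rm,L0+AX*.008,(.099,.068))
print('to home mm',(Rt.T@(t-p))*1000)
img,d=ctrl.camera('side');cv2.imwrite('pics/s8.png',cv2.resize(img[150:300,190:340,::-1],None,fx=4,fy=4))
```

```text
t 21.32 [0.4887 0.1444 0.1334] q [ 0.03  0.46 -0.06  1.34  0.44  2.01]
[ 0.50235271  0.17521244 -1.63949254]
to home mm [-0.3823896  0.3823319 25.4429247]
```

View pics/s8.png

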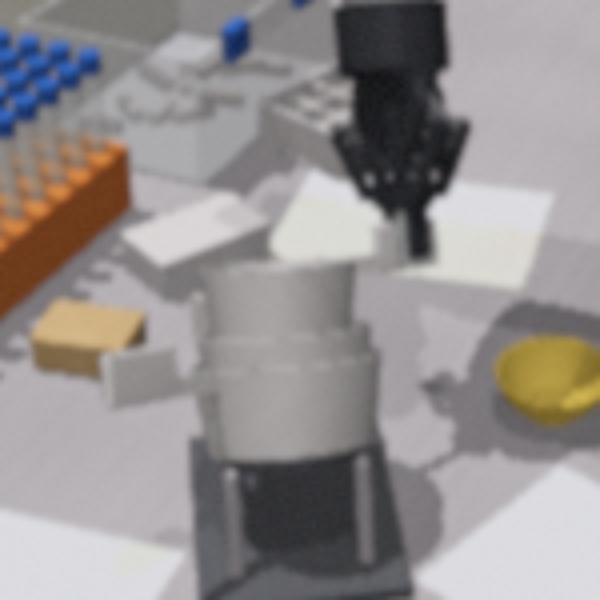

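The small pot is going in freely, with about 25 mm left. I'll slow down.

>>> carry_out:
  series:
    - {"slide": [0,0,0.25],"angular": [0,0,0]}
    - {"slide": [0,0,0.25],"angular": [0,0,0]}
    - {"slide": [0,0,0.15],"angular": [0,0,0]}
    - {"slide": [0,0,0.1],"angular": [0,0,0]}
    - {"slide": [0,0,0.08],"angular": [0,0,0]}
    - {"slide": [0,0,0],"angular": [0,0,0]}

```text
time: 22.12
ee_pos: [0.4833, 0.153, 0.1156]
tool_rot: [[0.494, 0.826, -0.271], [0.833, -0.359, 0.421], [0.25, -0.434, -0.865]]
force: [-0.2, -1.0, -1.0]
width: 0.077
```

>>> carry_out:
  series:
    - {"slide": [0,0,0.06],"angular": [0,0,0]}
    - {"slide": [0,0,0.04],"angular": [0,0,0]}
    - {"slide": [0,0,0],"angular": [0,0,0]}

```text
time: 22.5
ee_pos: [0.4827, 0.154, 0.1135]
tool_rot: [[0.494, 0.826, -0.271], [0.833, -0.36, 0.421], [0.25, -0.434, -0.866]]
force: [0.8, -0.6, -3.0]
width: 0.084
```

>>> carry_out:
  series:
    - {"slide": [0,0,0.04],"angular": [0,0,0]}
    - {"slide": [0,0,0.02],"angular": [0,0,0]}
    - {"slide": [0,0,0],"angular": [0,0,0]}

```text
time: 22.88
ee_pos: [0.4823, 0.1545, 0.1122]
tool_rot: [[0.494, 0.826, -0.271], [0.833, -0.36, 0.421], [0.25, -0.434, -0.866]]
force: [0.6, -2.9, -1.8]
width: 0.079
```

>>> carry_out:
  series:
    - {"slide": [0,0,0.04],"angular": [0,0,0]}
    - {"slide": [0,0,0.03],"angular": [0,0,0]}
    - {"slide": [0,0,0],"angular": [0,0,0]}

```text
time: 23.25
ee_pos: [0.4823, 0.1545, 0.1117]
tool_rot: [[0.494, 0.826, -0.27], [0.833, -0.361, 0.42], [0.25, -0.432, -0.866]]
force: [-0.7, -13.1, 10.6]
width: 0.078
```

>>> carry_out:
  series:
    - {"slide": [0,0,0.03],"angular": [0,0,0]}
    - {"slide": [0,0,0.03],"angular": [0,0,0]}
    - {"slide": [0,0,0],"angular": [0,0,0]}

```text
time: 23.62
ee_pos: [0.4822, 0.1543, 0.1112]
tool_rot: [[0.495, 0.827, -0.269], [0.832, -0.362, 0.42], [0.25, -0.431, -0.867]]
force: [-1.4, -21.3, 18.9]
width: 0.081
```

Contact is at the right depth, with some sideways load in −y. I'll ease off, release, retreat and inspect.

>>> carry_out:
  series:
    - {"slide": [0,0,-0.06],"angular": [0,0,0]}
    - {"slide": [0,0,-0.02],"angular": [0,0,0]}
    - {"slide": [0,0,0],"angular": [0,0,0]}

```text
time: 24.0
ee_pos: [0.4823, 0.1545, 0.1118]
tool_rot: [[0.494, 0.826, -0.27], [0.833, -0.36, 0.421], [0.25, -0.433, -0.866]]
force: [-1.4, -10.1, 6.6]
width: 0.079
```

Run:
```python
from plan import *
p,R=now();print(ctrl.get_state()['force'])
t,Rt=tcp_for(Rlarge(np.radians(-60)),L0+AX*.008,(.099,.068))
print('to home mm',(Rt.T@(t-p))*1000)
```

```text
t 24.0 [0.4823 0.1545 0.1118] q [ 0.04  0.47 -0.11  1.28  0.45  2.03]
[ -1.41822156 -10.05137276   6.64525219]
to home mm [-0.23852611 -0.02029733  0.76992392]
```

>>> carry_out:
  series:
    - {"slide": [-0.05,0,0],"angular": [0,0,0]}
    - {"slide": [-0.03,0,0],"angular": [0,0,0]}
    - {"slide": [0,0,0],"angular": [0,0,0]}

```text
time: 24.38
ee_pos: [0.4817, 0.1539, 0.1111]
tool_rot: [[0.494, 0.827, -0.27], [0.832, -0.359, 0.422], [0.252, -0.433, -0.865]]
force: [3.6, -0.1, 5.3]
width: 0.083
```

>>> carry_out:
  series:
    - {"slide": [0,0,0],"angular": [0,0,0]}
    - {"slide": [0,0,0],"angular": [0,0,0]}
    - {"slide": [0,0,0],"angular": [0,0,0]}
    - {"slide": [0,0,-0.3],"angular": [0,0,0]}
    - {"slide": [0,0,-0.8],"angular": [0,0,0]}
    - {"slide": [0,0,-1],"angular": [0,0,0]}
    - {"slide": [0,0,-1],"angular": [0,0,0]}
    - {"slide": [0,0,-1],"angular": [0,0,0]}
    - {"slide": [0,0,-1],"angular": [0,0,0]}
    - {"slide": [0,0,-1],"angular": [0,0,0]}
  fingers: 0.4

```text
time: 25.62
ee_pos: [0.5225, 0.0888, 0.2438]
tool_rot: [[0.494, 0.826, -0.271], [0.833, -0.36, 0.421], [0.25, -0.434, -0.866]]
force: [-0.8, -0.4, -0.1]
width: 0.403
```

>>> carry_out:
  series:
    - {"slide": [0,-1,-1],"angular": [0,0,0]}
    - {"slide": [0,-1,-1],"angular": [0,0,0]}
    - {"slide": [-1,-1,0],"angular": [0,0,0]}
    - {"slide": [-1,-1,0],"angular": [0,0,0]}
    - {"slide": [-1,-1,0],"angular": [0,0,0]}
    - {"slide": [-1,-1,0],"angular": [0,0,0]}
    - {"slide": [-1,-1,0],"angular": [0,0,0]}
    - {"slide": [0,0,0],"angular": [0,0,0]}

```text
time: 26.62
ee_pos: [0.3282, 0.0267, 0.3317]
tool_rot: [[0.495, 0.826, -0.27], [0.832, -0.361, 0.421], [0.251, -0.433, -0.866]]
force: [0.0, 0.6, -0.1]
width: 0.4
```

```bash
cat > chk.py <<'E'
from plan import *
import sys
k=sys.argv[1]
now()
for c in('side','top'):
    img,d=ctrl.camera(c);np.savez(f'{c}{k}.npz',p=img,d=d);C=cloud(c,d).reshape(-1,3)
    for nm,qd,off,zlo in (('medium',25,.004,.056),('small',-60,.008,.070),('large',np.degrees(QL),0,0)):
        Rq=Rlarge(np.radians(qd));om=L0+AX*off;H,rf,rr=S[nm]
        def pose2(x): return Rq@Ro.from_rotvec([0,0,x[3]]).as_matrix(), om+Rq@np.array([x[0],x[1],x[2]])
        loc=(C-om)@Rq
        lo=zlo if nm!='large' else .01
        s=((loc[:,2]>lo)&(loc[:,2]<H+.012)&(np.hypot(loc[:,0],loc[:,1])<rr+.006)&(np.hypot(loc[:,0],loc[:,1])>rr-(.012 if nm!='small' else 1)))|((loc[:,0]>rr+.005)&(loc[:,0]<rr+.085)&(abs(loc[:,1])<.03)&(loc[:,2]>H-.02)&(loc[:,2]<H+.03))
        if s.sum()>80: print(c,nm,s.sum(),[np.round(v,4) for v in fit(C[s],nm,pose2,[0,0,0,0])])
    cv2.imwrite(f'pics/{c}{k}.png',img[:,:,::-1])
    cv2.imwrite(f'pics/{c}{k}z.png',cv2.resize(img[140:310,150:350,::-1],None,fx=3.5,fy=3.5))
E
python3 chk.py 9
```

```text
t 26.62 [0.3282 0.0267 0.3317] q [-0.24  0.14 -0.01  1.81  0.35  1.73]
side medium 407 [array([ 0.0013, -0.0008,  0.009 ,  0.0003]), np.float64(0.0007), np.float64(0.0016), np.float64(0.7396)]
side small 482 [array([ 0.0007,  0.0035,  0.0004, -0.0349]), np.float64(0.0005), np.float64(0.0013), np.float64(0.9751)]
side large 1340 [array([ 0.0012, -0.0001,  0.0029,  0.0028]), np.float64(0.002), np.float64(0.0013), np.float64(0.8448)]
top medium 360 [array([-0.0011, -0.0031,  0.0109, -0.0016]), np.float64(0.0005), np.float64(0.0013), np.float64(0.9167)]
top small 352 [array([0.0032, 0.0059, 0.0019, 0.0284]), np.float64(0.0003), np.float64(0.0011), np.float64(0.9744)]
top large 476 [array([-0.0004, -0.0014,  0.0049,  0.0095]), np.float64(0.0008), np.float64(0.0014), np.float64(0.7857)]
```

View pics/side9z.png

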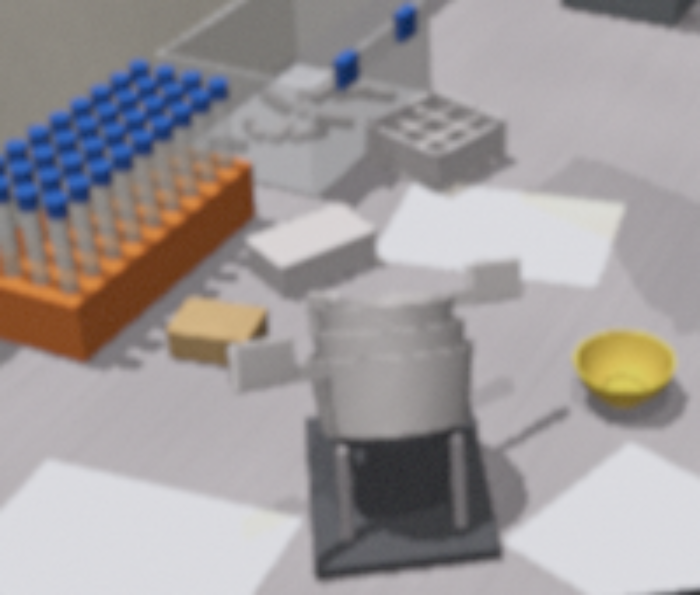

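View pics/top9.png

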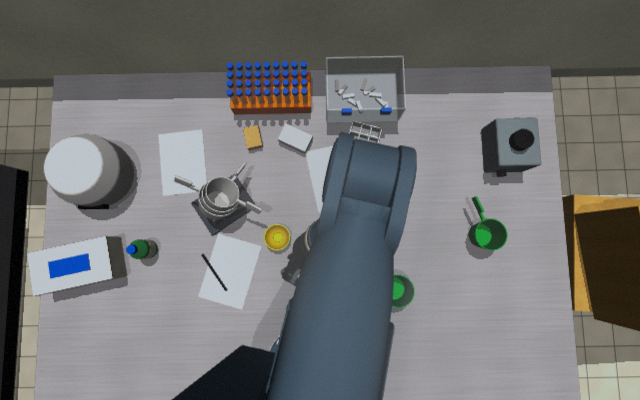

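```bash
cat > chk2.py <<'E'
from plan import *
import sys
for k in sys.argv[1:]:
  for c in('side','top'):
    C=cloud(c,np.load(f'{c}{k}.npz')['d']).reshape(-1,3)
    for nm,qd,off in (('large',np.degrees(QL),0),('medium',25,.004),('small',-60,.008)):
        Rq=Rlarge(np.radians(qd));om=L0+AX*off;H,rf,rr=S[nm]
        loc=(C-om)@Rq
        s=(loc[:,0]>rr+.030)&(loc[:,0]<rr+.085)&(abs(loc[:,1])<.025)&(loc[:,2]>H-.022)&(loc[:,2]<H+.04)
        def pose(x): return Rq@Ro.from_rotvec([0,0,x[1]]).as_matrix(), om+Rq@np.array([0,0,x[0]])
        T=cKDTree(pot(*S[nm]));P=C[s]
        if s.sum()<15: print(k,c,nm,'few');continue
        best=min((least_squares(lambda x:T.query((P-pose(x)[1])@pose(x)[0])[0],[z0,0],loss='cauchy',f_scale=.002,diff_step=1e-4,x_scale=[.01,.1]) for z0 in(0.0001,.01,.02)),key=lambda r:r.cost)
        print(k,c,nm,'handle pts',s.sum(),'dz mm',round(best.x[0]*1000,1),'dturn deg',round(np.degrees(best.x[1]),1),'top of plate z',np.round(np.percentile(loc[s,2],97)-H,4))
E
python3 chk2.py 4 9
python3 - <<'E'
import numpy as np,cv2
a=np.load('side4.npz')['p'];b=np.load('side9.npz')['p']
o=np.hstack([cv2.resize(i[205:275,210:310,::-1],None,fx=4,fy=6) for i in(a,b)]);cv2.imwrite('pics/cmp.png',o)
E
```

```text
4 side large handle pts 251 dz mm 0.3 dturn deg 0.3 top of plate z 0.0198
4 side medium handle pts 71 dz mm 0.1 dturn deg -0.3 top of plate z 0.019
4 side small few
4 top large handle pts 102 dz mm -0.2 dturn deg -0.2 top of plate z 0.0222
4 top medium few
4 top small few
9 side large handle pts 250 dz mm 0.1 dturn deg 0.1 top of plate z 0.0197
9 side medium handle pts 42 dz mm -1.4 dturn deg -0.2 top of plate z 0.0193
9 side small handle pts 159 dz mm -0.8 dturn deg -0.1 top of plate z 0.0193
9 top large handle pts 101 dz mm 0.6 dturn deg -0.3 top of plate z 0.0216
9 top medium handle pts 46 dz mm 0.3 dturn deg -1.6 top of plate z 0.0227
9 top small handle pts 106 dz mm 5.2 dturn deg 4.8 top of plate z 0.0226
```

View pics/cmp.png

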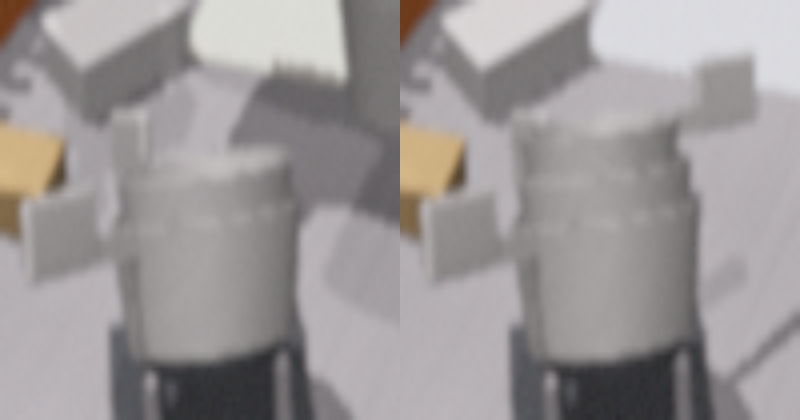

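```bash
cat > chk3.py <<'E'
from plan import *
import sys
k=sys.argv[1]
obs=[]
Rq=Rlarge(np.radians(-60));om=L0+AX*.008;H,rf,rr=S['small']
def sel(c):
    C=cloud(c,np.load(f'{c}{k}.npz')['d']).reshape(-1,3);loc=(C-om)@Rq;r=np.hypot(loc[:,0],loc[:,1])
    s=((r<rr-.002)&(loc[:,2]>-.004)&(loc[:,2]<H+.012))|((r<rr+.01)&(loc[:,2]>.07)&(loc[:,2]<H+.012)&(loc[:,0]<.045))|((loc[:,0]>rr+.005)&(loc[:,0]<rr+.085)&(abs(loc[:,1])<.03)&(loc[:,2]>H-.02)&(loc[:,2]<H+.03))
    return C[s]
def pose(x): return Rq@Ro.from_rotvec([x[3],x[4],x[5]]).as_matrix(), om+Rq@np.array([x[0],x[1],x[2]])
for u in (['side'],['top'],['side','top']):
    P=np.concatenate([sel(c) for c in u]); x,*r=fit(P,'small',pose,[0]*6)
    print(u,len(P),'xyz mm',np.round(x[:3]*1e3,1),'rot deg',np.round(np.degrees(x[3:]),1),np.round(r,4), 'tilt',np.round(np.degrees(np.hypot(x[3],x[4])),1))
E
python3 chk3.py 9
```

```text
['side'] 574 xyz mm [ 0.9  2.7 -0.2] rot deg [-0.6 -0.1 -2. ] [5.000e-04 1.200e-03 9.756e-01] tilt 0.6
['top'] 1006 xyz mm [2.  2.8 1.2] rot deg [-1.9  0.7  1.7] [0.0011 0.0013 0.9185] tilt 2.1
['side', 'top'] 1580 xyz mm [1.7 2.4 1. ] rot deg [-1.1  0.1  2.3] [0.0016 0.0013 0.9525] tilt 1.1
```

View pics/side9.png

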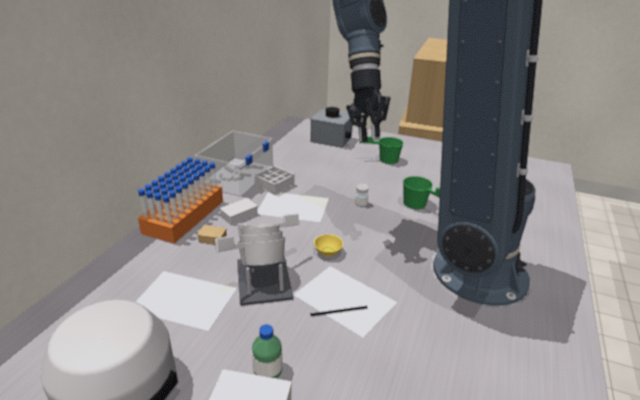

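The stack is at side pixel (262,245). The jar (362,195), bowl (329,246), labels (211,235), rack block (239,211), cryobox (276,179) and bottle (267,350) are all where they started, and the arm is clear of everything. I'll hand it in.

Run:
```python
from cell import ctrl
print(ctrl.get_state()['time']); print(ctrl.hand_in())
```

```text
26.725
the job is handed in; nothing more can be done
None
```

The pots are nested in the stand and the job is handed in, at 26.7 s. The medium pot went into the large one first, then the small into the medium. I lowered each along the leaning axis until its floor touched, eased off, then released it.

**Depth:** In the last pictures, the handle fits put the medium pot within about 1.5 mm of home. The full fit of the small pot put it within about 1 mm, tilted 1–2° and resting to one side within its play.

**Handles:** Measured from downhill, the large handle is at about +127°, the medium at +25° and the small at −60° (±3°). The closest pair is about 85° apart, against the 45° asked.

**Bystanders:** In the last side picture, every listed bystander is where it started, and the gripper is well clear.

**Contact force:** The highest force I saw was about 28 N, while seating the small pot. I eased it off before letting go.

**Checks that disagreed:**
- **Rim fit of the medium pot:** it read 9–11 mm too high, probably because the small pot's wall was mixed into the data. The handle fits and the rim spacing in the picture contradict it.
- **Handle-only fit of the small pot, top camera:** it read 5 mm high. The full fits gave −0.2 to +1.2 mm.

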